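# Change the reagent packs and close up the bench analyser

## Task

Change the reagents in the bench analyser: take every spent pack out of its open bay and stand it upright in the grey tray, and stand every fresh pack from the bench upright in a lane of the bay, one to a lane, any lane. With all packs changed, shut the bay's two doors fully so that their edges lap, the door with the stepped (rebated) edge first and the one with the overlapping flange last. Leave the fold-down display raised to 60 degrees from flat, and do not disturb the tube rack, pump bottle or strip jar.

Things in the scene. Friction and masses are not known exactly. Their poses are not given: they have to be found in the camera images.
- analyser: fixed white bench analyser, 327 deep (x) x 254 mm wide (y), rim 112 mm above the bench. Origin: bench level under the bay centre; x to its rear, y to its left, z up. Bay open at the top, 96 (x) x 226 mm (y) inside, floor 14 mm up; ribs 6 mm thick, 20 mm high along x make 3 lanes 58 mm wide at y = -64, 0, +64 mm. The display lies on the closed housing behind the bay (x = 48 to 235 mm)
- lane0 (a point): on the bay floor, centre of the right (-y) lane. x along the lane (machine's axes)
- lane1 (a point): on the bay floor, centre of the middle lane, centre of the bay. Axes as the machine's
- lane2 (a point): on the bay floor, centre of the left (+y) lane
- rebated_door (a joint): angle (rad) of the right (-y) bay door: 0 shut flat over the bay, grows as it opens, stop at 2.0 leaning out. Leaf 120 mm along x, 14 thick, 137 from hinge to edge; the last 24 mm are a thin tongue (rebate), the lower 6 mm of the thickness. Stiff hinge, stays where left, 0.3 Nm (3 to 6 N near the edge); a fingertip on its outer face can push it over and shut
- rebated_door_hinge (a point): middle of the rebated door's hinge line, which runs along the machine's x at the underside of the shut leaf, 112 mm over the bench and 125 mm right of the bay centre
- rebated_door_edge (a point): middle of the tip of the rebated door's tongue
- flanged_door (a joint): angle (rad) of the left (+y) bay door: 0 shut, grows as it opens, stop at 2.0. Leaf 120 mm along x, 14 thick, 135 from hinge to edge; the last 25 mm are a flange, the upper 6.5 mm of the thickness, which lies over the other door's tongue when both are shut. If this one is shut first, the other stops on top of it, ajar. Same stiff hinge
- flanged_door_hinge (a point): middle of the flanged door's hinge line, along the machine's x at the underside of the shut leaf, 125 mm left of the bay centre
- flanged_door_edge (a point): middle of the tip of the flanged door's flange
- display (a joint): angle (rad) of the fold-down display panel: 0 lying flat on the machine, grows as its front edge (the edge nearest the bay) is raised, 1.047 is 60 degrees, stop at 1.9. Stiff hinge that stays where left; 0.55 Nm plus weight (about 8 N at the bar)
- display_bar (a point): middle of the grip bar on the display's back (upper face), near its front edge: round steel bar 10 mm thick, 100 mm long along the machine's y, on two end posts, its centre 34 mm above the panel face and 105 mm from the hinge measured along the panel. Moves with the panel; pinched from above it turns between the pads
- display_hinge (a point): middle of the display's hinge line, along the machine's y at the underside of the panel, 205 mm behind the bay centre and 114 mm over the bench. Panel 125 mm from hinge to front edge, 200 mm wide, 16 mm thick
- fresh0: fresh reagent pack: pale block 78 long (own x), 44 wide (own y), 56 mm high; centred on top a grip fin 40 long (x), 12 thick (y), 34 mm high (90 mm in all), with a small cap 8 mm high at each end. Origin: centre of the underside, z up. A half turn changes nothing. Stands on the bench to the right of the machine; may be absent
- fresh1: fresh reagent pack: pale block 78 long (own x), 44 wide (own y), 56 mm high; centred on top a grip fin 40 long (x), 12 thick (y), 34 mm high (90 mm in all), with a small cap 8 mm high at each end. Origin: centre of the underside, z up. A half turn changes nothing. Stands on the bench to the right of the machine; may be absent
- fresh2: fresh reagent pack: pale block 78 long (own x), 44 wide (own y), 56 mm high; centred on top a grip fin 40 long (x), 12 thick (y), 34 mm high (90 mm in all), with a small cap 8 mm high at each end. Origin: centre of the underside, z up. A half turn changes nothing. Stands on the bench to the right of the machine; may be absent
- spent0: spent reagent pack: pale block 78 long (own x), 44 wide (own y), 56 mm high; centred on top a grip fin 40 long (x), 12 thick (y), 34 mm high (90 mm in all), with a small cap 8 mm high at each end. Origin: centre of the underside, z up. A half turn changes nothing. Stands in a lane of the bay at the start; may be absent
- spent1: spent reagent pack: pale block 78 long (own x), 44 wide (own y), 56 mm high; centred on top a grip fin 40 long (x), 12 thick (y), 34 mm high (90 mm in all), with a small cap 8 mm high at each end. Origin: centre of the underside, z up. A half turn changes nothing. Stands in a lane of the bay at the start; may be absent
- spent2: spent reagent pack: pale block 78 long (own x), 44 wide (own y), 56 mm high; centred on top a grip fin 40 long (x), 12 thick (y), 34 mm high (90 mm in all), with a small cap 8 mm high at each end. Origin: centre of the underside, z up. A half turn changes nothing. Stands in a lane of the bay at the start; may be absent
- tray: fixed grey open tray for spent packs, 210 mm (own x) by 110 mm (own y), walls 5 mm thick and 32 mm high; origin at the centre of its underside. Up to two packs stand in it end to end along x
- tray_in (a point): centre of the tray's inner floor (5 mm above the bench), axes as the tray
- tube_rack: bystander: blue tube rack with glass tubes, 104 x 200 x 96 mm, behind the tray
- pump_bottle: bystander: white pump bottle, 72 mm across, 190 mm tall
- strip_jar: bystander: small jar with a black cap, 52 mm across, 95 mm tall
Things that resemble listed ones, but are neither listed nor needed, are in the scene too. Leave any green look-alike of the fresh2 alone.

How it is judged (in metres and radians):
On the way, in this order (a step that is already met when the one before it is completed fails the run):
1. every spent pack stands in the tray and every fresh pack stands in a lane of the bay, both doors still open (x of spent0 in the frame of tray_in between -0.09 and 0.09 m and y of spent0 in the frame of tray_in between -0.045 and 0.045 m and z of spent0 in the frame of tray_in between -0.01 and 0.008 m and angle between each of spent0, spent1, spent2, fresh0, fresh1, fresh2's own z axis and vertical below 0.15 rad and x of spent1 in the frame of tray_in between -0.09 and 0.09 m and y of spent1 in the frame of tray_in between -0.045 and 0.045 m and z of spent1 in the frame of tray_in between -0.01 and 0.008 m and x of spent2 in the frame of tray_in between -0.09 and 0.09 m and y of spent2 in the frame of tray_in between -0.045 and 0.045 m and z of spent2 in the frame of tray_in between -0.01 and 0.008 m and x of fresh0 in the frame of lane1 between -0.03 and 0.03 m and y of fresh0 in the frame of lane1 between -0.085 and 0.085 m and z of fresh0 in the frame of lane1 between -0.01 and 0.008 m and x of fresh1 in the frame of lane1 between -0.03 and 0.03 m and y of fresh1 in the frame of lane1 between -0.085 and 0.085 m and z of fresh1 in the frame of lane1 between -0.01 and 0.008 m and x of fresh2 in the frame of lane1 between -0.03 and 0.03 m and y of fresh2 in the frame of lane1 between -0.085 and 0.085 m and z of fresh2 in the frame of lane1 between -0.01 and 0.008 m and value of joint each of rebated_door, flanged_door above 0.8 rad), for 0.2 s.
2. the rebated door is shut (within 0.05 rad) while the flanged door is still open (over 0.3 rad) (value of joint rebated_door below 0.05 rad and value of joint flanged_door above 0.3 rad), for 0.2 s.
3. the flanged door is shut over it (both within 0.05 rad) (value of joint each of rebated_door, flanged_door below 0.05 rad), for 0.2 s.
At the end, for the whole second after the job is handed in: every spent pack stands upright on the tray floor, every fresh pack stands upright on the floor of a bay lane (within 8 mm of the floor, tilted under 0.15 rad), both doors are shut within 0.05 rad, the display stands at 1.047 rad +- 0.11 rad, and everything is at rest (all of step 3 and x of spent0 in the frame of tray_in between -0.09 and 0.09 m and y of spent0 in the frame of tray_in between -0.045 and 0.045 m and z of spent0 in the frame of tray_in between -0.01 and 0.008 m and angle between each of spent0, spent1, spent2, fresh0, fresh1, fresh2's own z axis and vertical below 0.15 rad and x of spent1 in the frame of tray_in between -0.09 and 0.09 m and y of spent1 in the frame of tray_in between -0.045 and 0.045 m and z of spent1 in the frame of tray_in between -0.01 and 0.008 m and x of spent2 in the frame of tray_in between -0.09 and 0.09 m and y of spent2 in the frame of tray_in between -0.045 and 0.045 m and z of spent2 in the frame of tray_in between -0.01 and 0.008 m and x of fresh0 in the frame of lane1 between -0.03 and 0.03 m and y of fresh0 in the frame of lane1 between -0.085 and 0.085 m and z of fresh0 in the frame of lane1 between -0.01 and 0.008 m and x of fresh1 in the frame of lane1 between -0.03 and 0.03 m and y of fresh1 in the frame of lane1 between -0.085 and 0.085 m and z of fresh1 in the frame of lane1 between -0.01 and 0.008 m and x of fresh2 in the frame of lane1 between -0.03 and 0.03 m and y of fresh2 in the frame of lane1 between -0.085 and 0.085 m and z of fresh2 in the frame of lane1 between -0.01 and 0.008 m and linear speed of each of fresh0, fresh1, fresh2, spent0, spent1, spent2 below 0.02 m/s and value of joint display between 0.937 and 1.157 rad); the robot touches nothing.
It fails at once if the blue tube rack is moved more than 30 mm or tipped (distance of tube_rack from where it was at the start of the episode above 0.03 m or angle between tube_rack's own z axis and vertical above 0.3 rad).
It fails at once if the pump bottle is moved more than 30 mm or tipped (distance of pump_bottle from where it was at the start of the episode above 0.03 m or angle between pump_bottle's own z axis and vertical above 0.3 rad).
It fails at once if the strip jar is moved more than 30 mm or tipped (distance of strip_jar from where it was at the start of the episode above 0.03 m or angle between strip_jar's own z axis and vertical above 0.3 rad).
Of spent0, spent1, spent2 only 1 to 2 are there at a start; the rules pass over those that are not, and their reading is None.
Of fresh0, fresh1, fresh2 only 2 to 3 are there at a start; the rules pass over those that are not, and their reading is None.
At some moment in a run one of fresh0, fresh1, fresh2 may be knocked a few centimetres aside while the robot is not near it.
It also fails if it takes over 210 s, if anything falls off the work surface, if the arm or the gripper's body presses on something with over 40 N, if the wrist force passes 120 N, or if a joint passes its speed limit or range.

## Robot

A 7-joint arm with a two-finger parallel gripper is mounted at the origin on the work surface. World frame = base frame: x ahead of the robot, y to its left, z up, the work surface at z = 0. Lengths are in mm, angles in rad, forces in N, time in s.
With the tool pointing down it reaches from about 350 to 775 mm from the base axis. Payload 3.1 kg.
Tool frame: the origin (TCP) lies on the mounting face of the last link; the fingertips stand 173 mm ahead of it and the grasp point (between the pads) lies 155 mm ahead of it; z points along the fingers, y is the line along which they close (so a half turn about z gives the same grasp; the last joint's range is limited). The gripper opens to 85 mm and grips with 20 to 120 N. Pads are 22 mm wide; open, the fingers measure 114 mm over their backs; the gripper's body (76 mm by 85 mm) begins 54 mm behind the grasp point. The pads swing forward as they close: fully open they stand 13 mm farther back than shut.
Start: joints at [-1.182, 0.311, 0.014, 1.512, -0.004, 1.319, -0.027], TCP at [229.65, 499.774, 404.704] pointing down, gripper open.
Joint ranges: [-2.7, 2.7], [-0.3, 1.91], [-1.27, 1.3], [0.12, 2.57], [-1.44, 4.58], [0.2, 2.03], [-3.05, 3.05]. Speed limits (rad/s): [2.79, 2.79, 3.14, 3.14, 3.14, 3.14, 3.14].

## Interface

Orientations are given as a 3x3 rotation matrix whose columns are the frame's x, y, z axes.
In Python, from rig import * gives the robot as it stands. The module is installed in compiled form; this text tells all that it offers.
- The arm moves only by the tool drive_tool, never from a script. Its argument "plan" is a list that holds one entry, the list of rows, each a list of 7 numbers: the opening, from 0 (shut) to 1 (fully open), then the shift along the tool's x, y, z in cm, then the turn, a rotation vector about the tool's x, y, z in rad. A call has 1 to 5 rows; each row is the pose to reach, as a shift and turn from the pose commanded when the call began, along the tool's axes at that moment; what a row does not reach only later rows make up. A row lasts 1/12 s, in which the tool goes at most 41.7 mm and 7.16 degrees, less where a joint would pass 70% of its speed; a pose out of reach is approached as far as the arm can. A call with a gripper value outside its range is refused whole. The fingers move at their own pace and stop on an object; "squeeze" is the grip in N (left out, the last holds). Time passes only in rows, so rows that repeat a pose let the fingers close. It gives the time, the measured TCP pose, the force, the opening and the grip force at its end, in the units of the state.
- observe(): the state, without advancing time (a new reading comes with each control period).
- camera(name): name is "side" or "top"; returns (picture, depth): 400x640x3 uint8, red, green, blue; 400x640 float32, mm along the optical axis (not along the pixel's ray), 0 where there is no reading.
- camera_params(name): a dict with "camera_matrix" (3x3 intrinsics, pixels), "world_to_cam" (4x4, takes a point from world to camera coordinates). Camera axes: x right, y down, z forward; pixel columns grow to the right and rows downward; lengths in mm; the calibration is good to about 2 mm. A picture is of the moment at which its call begins. camera_params takes no time and is no camera call.
- finish_job(): hands the job in; it is judged then, once.
The state is a dict: "time": time; "qpos": joint angles; "dq": joint speeds; "joint_efforts": joint torques, N m; "tcp_pos": TCP position; "orientation": TCP orientation; "contact_force": force on the tool from outside, world axes, zero at the start; "torque": the same for the moment, N m; "grip_width": finger opening in mm; "grip_force": force on a finger pad.
Only numpy, scipy, OpenCV 4.12 (cv2) and the standard library are available. Lean on these libraries where they do the work, as an engineer would, in place of code of your own. Each camera call takes 0.05 s, during which the arm holds its last target. There are 200 camera calls.

## Working session

There is one attempt and no reset: what is moved stays moved. The work goes in short steps, Python scripts to look and compute and a tool call to move; the robot and the scene stay as the last step left them, time stands still between calls to the robot, and variables do not carry over. Pictures are saved under pics/ and viewed, at most 14 in all, crops included, and the job is handed in when it is done.

Besides the shell and the picture viewer there is one more tool, called as name(argument=value, ...) on one line, values as JSON. drive_tool: Moves the arm, as the interface text tells. Its arguments: {"type":"object","properties":{"plan":{"type":"array"},"squeeze":{"type":"number"}},"required":["plan"]}

```bash
mkdir -p pics; cat > h.py <<'E'
from rig import *
import numpy as np, cv2
def snap(n,f=None):
    p,d=camera(n)
    if f: cv2.imwrite('pics/'+f,cv2.cvtColor(p,cv2.COLOR_RGB2BGR))
    return p,d
def world(n,d):
    c=camera_params(n);K=np.array(c["camera_matrix"]);T=np.linalg.inv(np.array(c["world_to_cam"]))
    v,u=np.mgrid[:400,:640]
    P=np.stack([(u-K[0,2])*d/K[0,0],(v-K[1,2])*d/K[1,1],d],-1)
    return P@T[:3,:3].T+T[:3,3]
E
python3 - <<'E'
from h import *
s=observe();print(s)
for n in("top","side"):
    p,d=snap(n,n+'0.png');W=world(n,d);np.savez(n+'0.npz',p=p,d=d,W=W)
    c=camera_params(n);print(n,np.round(np.linalg.inv(c["world_to_cam"]),3).tolist(),np.round(c["camera_matrix"],1).tolist(),(d==0).mean())
E
```

```text
{'time': 0.0, 'qpos': array([-1.18168081,  0.31174403,  0.01395665,  1.51306724, -0.00438249,
        1.31915791, -0.02719402]), 'dq': array([ 9.83344285e-05,  6.33479318e-04,  1.40843888e-03, -7.69298276e-04,
       -3.43724542e-04, -1.09363275e-03,  6.72112580e-04]), 'joint_efforts': array([-4.34303101e-04, -3.79907191e+01,  1.45836510e-01, -2.30592477e+01,
        1.23382758e-02,  1.37686808e-02, -2.57917421e-06]), 'tcp_pos': array([229.5170672 , 499.47653105, 403.60630051]), 'orientation': array([[-9.08675947e-01,  4.17501185e-01, -8.85386131e-04],
       [ 4.17502111e-01,  9.08673356e-01, -2.17254992e-03],
       [-1.02515380e-04, -2.34379444e-03, -9.99997248e-01]]), 'contact_force': array([ 0.81937327, -1.01947704,  0.06318209]), 'torque': array([ 0.00124501, -0.03349363, -0.01752441]), 'grip_force': 0.0, 'grip_width': 85.29129793175014}
top [[0.025, -0.989, 0.149, 279.535], [-1.0, -0.024, 0.013, -68.182], [-0.009, -0.149, -0.989, 1814.01], [0.0, 0.0, 0.0, 1.0]] [[505.8, 0.0, 315.0], [0.0, 505.8, 201.9], [0.0, 0.0, 1.0]] 0.00386328125
side [[0.646, 0.527, -0.552, 1173.517], [0.763, -0.453, 0.46, -600.487], [-0.008, -0.719, -0.695, 984.519], [0.0, 0.0, 0.0, 1.0]] [[466.4, 0.0, 317.5], [0.0, 466.4, 202.3], [0.0, 0.0, 1.0]] 0.00391796875
```

View pics/top0.png

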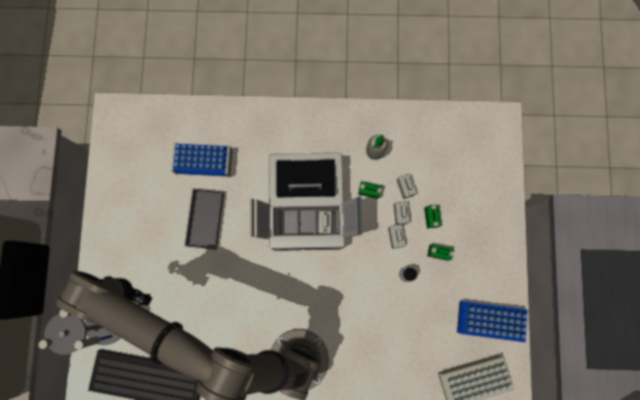

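View pics/side0.png

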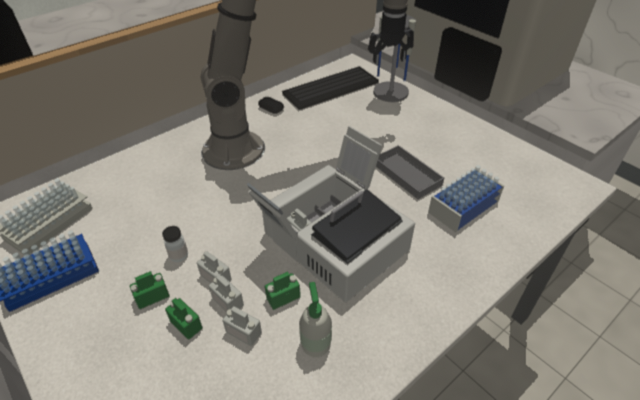

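The top view shows the machine centred near (305,200), with the display flat and both doors open at x≈262 and x≈352. The tray is at (206,218), and three white fresh packs are at (407,185), (403,212) and (398,237). Green look-alikes sit around them. The side view confirms this layout.

```bash
python3 - <<'E'
from h import *
z=np.load('top0.npz');p,d,W=z['p'],z['d'],z['W']
c=p[145:255,240:450];cv2.imwrite('pics/crop0.png',cv2.cvtColor(cv2.resize(c,None,fx=3.8,fy=3.8,interpolation=cv2.INTER_CUBIC),cv2.COLOR_RGB2BGR))
# height map z in mm, coarse
print('bench z',np.median(W[300:340,150:180,2]),np.median(W[100:140,420:480,2]))
Z=W[...,2]
h=np.clip(Z[145:255,240:450]/220*255,0,255).astype(np.uint8)
cv2.imwrite('pics/h0.png',cv2.applyColorMap(cv2.resize(h,None,fx=3.8,fy=3.8,interpolation=cv2.INTER_NEAREST),cv2.COLORMAP_JET))
# machine: band near z 105-122
m=(Z>100)&(Z<122);m[:, :240]=0;m[:,:][:,370:]=0
P=W[m][:,:2];print(P.min(0),P.max(0),cv2.minAreaRect(P.astype(np.float32)))
# fresh: blobs of top at z 50-62 light colour, right of the machine
hsv=cv2.cvtColor(p,cv2.COLOR_RGB2HSV)
for nm,sat in(("white",hsv[...,1]<70),("green",(hsv[...,1]>110))):
    m=((Z>46)&(Z<110)&sat);m[:,:357]=0;m[:170,:]=m[:170,:];m[265:]=0;m[:160]=0
    n,l,s,_=cv2.connectedComponentsWithStats(m.astype(np.uint8))
    for i in range(1,n):
        if s[i,4]<40:continue
        q=W[l==i];b=q[q[:,2]<64][:,:2];t=q[q[:,2]>75]
        print(nm,s[i].tolist(),cv2.minAreaRect(b.astype(np.float32)),t.mean(0) if len(t) else None)
m=(Z>20)&(Z<40);m[:,:180]=0;m[:,232:]=0;m[:183]=0;m[255:]=0
P=W[m][:,:2];print('tray',cv2.minAreaRect(P.astype(np.float32)))
E
```

```text
bench z 663.2231144578607 1.7776792055257147
[  30.65034539 -228.24548264] [759.91712974 117.60418299] ((394.7932434082031, -57.13185119628906), (728.285888671875, 346.10552978515625), 0.32704755663871765)
white [399, 173, 18, 24, 278] ((614.8041381835938, -370.0084228515625), (77.61344146728516, 46.4775390625), 19.78592300415039) [ 613.578215   -368.60884095   88.68873012]
white [390, 201, 20, 47, 569] ((474.4808349609375, -341.536376953125), (62.172569274902344, 166.2111358642578), 80.00575256347656) [ 476.18845916 -342.72840168   89.64804625]
green [360, 182, 22, 15, 185] ((595.370361328125, -238.8065948486328), (68.79995727539062, 40.52452850341797), 77.603515625) [ 597.49037508 -238.72731473   89.70444676]
green [427, 206, 14, 21, 199] ((504.9994812011719, -460.58734130859375), (70.71585845947266, 42.459877014160156), 7.013271808624268) [ 507.57419671 -461.35017312   87.85923902]
green [430, 245, 23, 15, 210] ((380.9342346191406, -484.68328857421875), (71.62885284423828, 41.21510696411133), 80.54622650146484) [ 382.65412867 -485.92910755   89.22780376]
tray ((482.0722351074219, 349.2705078125), (113.19185638427734, 210.56365966796875), 85.70988464355469)
```

View pics/crop0.png

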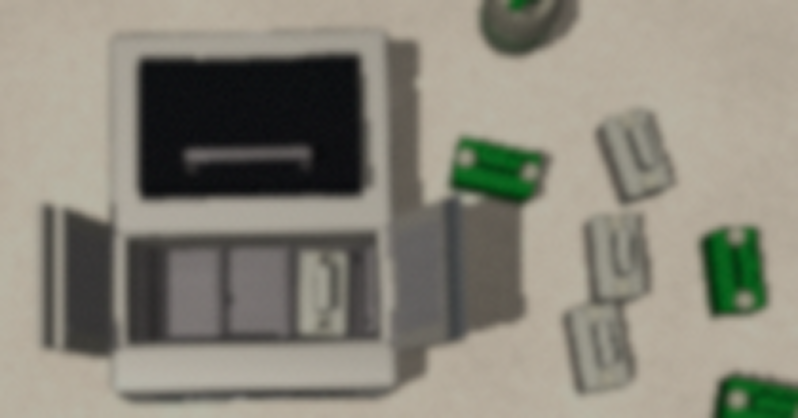

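View pics/h0.png

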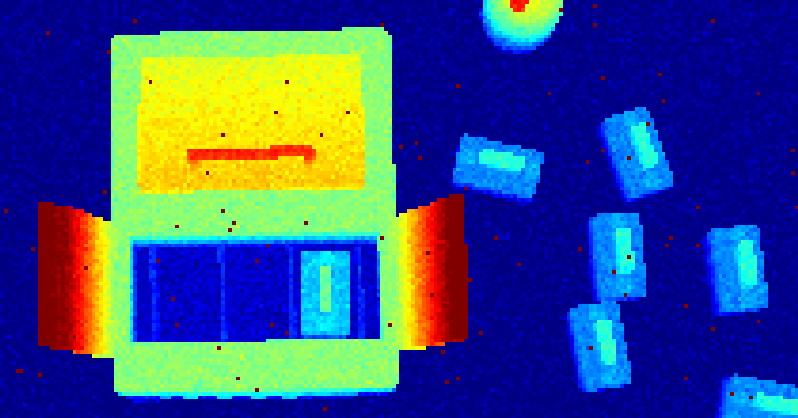

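```bash
cat >> h.py <<'E'
def packs(W,Z,lo,hi,roi,ang_lo,ang_hi):
    """fins: z in [lo,hi] inside roi (u0,u1,v0,v1); block tops z in [ang_lo,ang_hi]"""
    R=np.zeros(Z.shape,bool);R[roi[2]:roi[3],roi[0]:roi[1]]=1
    m=cv2.medianBlur(((Z>lo)&(Z<hi)&R).astype(np.uint8),3)
    n,l,s,_=cv2.connectedComponentsWithStats(m)
    F=[np.median(W[l==i],0) for i in range(1,n) if s[i,4]>=12]
    if not F:return []
    F=np.array(F)
    m=cv2.medianBlur(((Z>ang_lo)&(Z<hi)&R).astype(np.uint8),3)>0
    P=W[m];D=np.linalg.norm(P[:,None,:2]-F[None,:,:2],axis=2);a=D.argmin(1);out=[]
    for i in range(len(F)):
        q=P[(a==i)&(D.min(1)<48)][:,:2].astype(np.float32)
        (cx,cy),(w,h),an=cv2.minAreaRect(q)
        if w<h:an+=90
        an=(an+90)%180-90
        out.append((np.round(F[i],1).tolist(),round(cx,1),round(cy,1),round(w),round(h),round(an,1),len(q)))
    return out
E
python3 - <<'E'
from h import *
z=np.load('top0.npz');p,d,W=z['p'],z['d'],z['W'];Z=W[...,2]
for r in packs(W,Z,76,104,(357,450,165,255),47,64):print('bench',r)
for r in packs(W,Z,88,108,(275,336,205,240),58,80):print('bay',r)
# machine outline
m=((Z>100)&(Z<175));m[:,:262]=0;m[:,351:]=0;m[:150]=0;m[252:]=0
m=cv2.medianBlur(m.astype(np.uint8),5)
n,l,s,_=cv2.connectedComponentsWithStats(m);i=1+s[1:,4].argmax();P=W[(l==i)&(Z<120)&(Z>106)][:,:2]
r=cv2.minAreaRect(P.astype(np.float32));print('machine',r)
# bay : interior below 100
# edges of bay per row/col: find rim pixels bordering
b=((Z<100));b[:,:270]=0;b[:,345:]=0;b[:203]=0;b[240:]=0
b=cv2.medianBlur(b.astype(np.uint8),5);n,l,s,_=cv2.connectedComponentsWithStats(b);i=1+s[1:,4].argmax()
K=np.array(camera_params("top")["camera_matrix"]);T=np.linalg.inv(camera_params("top")["world_to_cam"])
def ray(u,v,z):
    u=np.asarray(u,float);v=np.asarray(v,float)
    r=np.stack([(u-K[0,2])/K[0,0],(v-K[1,2])/K[1,1],np.ones_like(u)],-1)@T[:3,:3].T
    return T[:3,3]+r*((z-T[2,3])/r[...,2])[...,None]
v,u=np.nonzero(l==i);Q=ray(u,v,112.)[:,:2].astype(np.float32);print('bay',cv2.minAreaRect(Q))
# doors
for nm,(a,bb) in dict(left=(248,272),right=(343,366)).items():
    m=(Z>125)&(Z<262);m[:,:a]=0;m[:,bb:]=0;m[:195]=0;m[:]=m;m[242:]=0
    P=W[m];print(nm,P[:,0].min(),P[:,0].max());
    for t in range(130,262,15):
        q=P[(P[:,2]>t)&(P[:,2]<t+15)]
        if len(q):print(t,len(q),np.round(q.mean(0),0),end=' ')
    print(Z[m].max())
# bar, display face
m=(Z>155)&(Z<180);m[:,:280]=0;m[:,330:]=0;m[:175]=0;m[200:]=0
print('bar',W[m].mean(0),W[m].min(0),W[m].max(0))
for nm,(a,b2,c,e) in dict(tray=(180,232,183,255)).items():
    m=((Z>20)&(Z<40));m[:,:a]=0;m[:,b2:]=0;m[:c]=0;m[e:]=0
    n,l,s,_=cv2.connectedComponentsWithStats(m.astype(np.uint8));i=1+s[1:,4].argmax()
    print('tray',cv2.minAreaRect(W[l==i][:,:2].astype(np.float32)),np.median(Z[205:230,198:214]))
E
```

```text
bench ([613.3, -368.1, 89.7], 614.8, -370.1, 78, 47, 19.5, 273)
bench ([596.1, -238.9, 90.6], 597.6, -239.6, 78, 46, 75.9, 276)
bench ([515.0, -350.3, 88.3], 517.5, -351.0, 78, 45, 6.1, 281)
bench ([508.8, -461.1, 88.8], 508.1, -462.1, 78, 46, 7.9, 288)
bench ([435.0, -334.0, 92.0], 433.7, -335.1, 78, 45, 10.8, 287)
bench ([381.6, -486.6, 90.1], 389.8, -480.2, 35, 64, -88.6, 185)
bay ([478.8, -81.0, 105.9], 481.7, -81.1, 89, 42, 1.2, 299)
machine ((544.912841796875, -11.138336181640625), (327.3663635253906, 266.57562255859375), 2.6401987075805664)
bay ((472.7298583984375, -19.17913055419922), (94.68019104003906, 222.71893310546875), 2.7175042629241943)
left 405.7176452611876 526.7743340482009
130 63 [469. 114. 138.] 145 62 [463. 118. 152.] 160 74 [464. 122. 167.] 175 62 [469. 127. 183.] 190 72 [466. 130. 197.] 205 147 [465. 139. 214.] 220 106 [465. 146. 226.] 235 91 [466. 153. 241.] 249.60640305425295
right 419.6444979111009 540.8550001586685
130 74 [ 476. -152.  137.] 145 64 [ 482. -157.  153.] 160 79 [ 475. -163.  168.] 175 75 [ 480. -168.  183.] 190 71 [ 480. -174.  197.] 205 90 [ 476. -180.  212.] 220 88 [ 482. -185.  228.] 235 96 [ 480. -192.  240.] 249.70116041275128
bar [576.4845949  -10.50971957 169.05819231] [556.57256465 -91.1125753  155.00750896] [593.94567411  54.36642533 179.78215245]
tray ((482.0722351074219, 349.2705078125), (113.19185638427734, 210.56365966796875), 85.70988464355469) 6.57094786964069
```

```bash
cat > nav.py <<'E'
import sys,json,os
from h import *
from scipy.spatial.transform import Rotation as Ro
YAW=np.radians(2.7);B=np.array([473.5,-19.0]);A=np.array([[np.cos(YAW),-np.sin(YAW)],[np.sin(YAW),np.cos(YAW)]])
def bay(x,y):return B+A@[x,y]
def Rt(deg):  # tool down, tool x = -(direction at deg)
    a=np.radians(deg);c,s=np.cos(a),np.sin(a)
    return np.array([[-c,s,0],[-s,-c,0],[0,0,-1.]])@np.diag([1,-1,1])
def nav(wps,fresh=False):
    """wps: (grasp x,y,z,deg). prints shift/turn per call"""
    if fresh or not os.path.exists('cmd.json'):
        s=observe();p=np.array(s['tcp_pos']);R=np.array(s['orientation'])
    else:
        c=json.load(open('cmd.json'));p=np.array(c['p']);R=np.array(c['R'])
        s=observe();print('t',s['time'],'meas-cmd',np.round(s['tcp_pos']-p,1),'q',np.round(s['qpos'],2),'F',np.round(s['contact_force'],1))
    for x,y,z,deg in wps:
        T=np.array([x,y,z+155.]);Q=Rt(deg)
        while 1:
            sh=R.T@(T-p);rv=Ro.from_matrix(R.T@Q).as_rotvec()
            n=max(np.linalg.norm(sh)/41.7,np.linalg.norm(rv)/.125)
            k=min(1,4.9/n) if n else 1
            a=np.round(sh*k/10,2 if k==1 else 1);b=np.round(rv*k,3)
            p=p+R@a*10;R=R@Ro.from_rotvec(b).as_matrix()
            print(a.tolist(),b.tolist(),'rows %.1f'%(n*k),'->',np.round(p-[0,0,155],1).tolist())
            if k==1:break
    json.dump(dict(p=p.tolist(),R=R.tolist()),open('cmd.json','w'))
E
python3 - <<'E'
from nav import *
print(Rt(2.7), np.linalg.det(Rt(2.7)))
nav([(229.5,499.5,300,2.7),(430,200,300,2.7),(479,-81,300,2.7),(479,-81,110,2.7)],1)
print(bay(0,-64))
E
```

```text
[[-0.99888987 -0.04710645  0.        ]
 [-0.04710645  0.99888987  0.        ]
 [ 0.          0.         -1.        ]] 1.0
[0.0, -0.01, -5.13] [-0.002, -0.0, -0.478] rows 3.8 -> [229.5, 499.5, 300.0]
[-10.5, -17.5, -0.0] [-0.0, -0.0, 0.0] rows 4.9 -> [342.7, 329.7, 300.0]
[-8.11, -13.37, -0.01] [-0.0, -0.0, 0.0] rows 3.7 -> [430.0, 200.0, 300.0]
[-2.6, -20.3, 0.0] [-0.0, -0.0, 0.0] rows 4.9 -> [465.6, -1.6, 300.0]
[-0.96, -8.0, 0.0] [-0.0, -0.0, 0.0] rows 1.9 -> [479.0, -81.0, 300.0]
[-0.01, 0.0, 19.0] [-0.0, -0.0, 0.0] rows 4.6 -> [479.0, -81.0, 110.0]
[476.51481285 -82.928952  ]
```

drive_tool(plan=[[[0.6,0,0,-5.13,-0.002,0,-0.478],[0.6,0,0,-5.13,-0.002,0,-0.478],[0.6,0,0,-5.13,-0.002,0,-0.478],[0.6,0,0,-5.13,-0.002,0,-0.478],[0.6,0,0,-5.13,-0.002,0,-0.478]]])

```text
time: 0.52
tcp_pos: [229.7, 499.7, 455.8]
orientation: [[-0.999, -0.049, 0.0], [-0.049, 0.999, 0.002], [-0.0, 0.002, -1.0]]
contact_force: [-0.0, 0.6, -0.1]
grip_width: 51.5
grip_force: 0.0
```

drive_tool(plan=[[[0.6,-10.5,-17.5,0,0,0,0],[0.6,-10.5,-17.5,0,0,0,0],[0.6,-10.5,-17.5,0,0,0,0],[0.6,-10.5,-17.5,0,0,0,0],[0.6,-10.5,-17.5,0,0,0,0]]])

```text
time: 0.93
tcp_pos: [343.9, 327.3, 455.2]
orientation: [[-0.999, -0.043, 0.0], [-0.043, 0.999, 0.001], [-0.0, 0.001, -1.0]]
contact_force: [0.9, 0.5, 1.1]
grip_width: 51.5
grip_force: 0.0
```

drive_tool(plan=[[[0.6,-8.11,-13.37,0,0,0,0],[0.6,-8.11,-13.37,0,0,0,0],[0.6,-8.11,-13.37,0,0,0,0],[0.6,-8.11,-13.37,0,0,0,0],[0.6,-8.11,-13.37,0,0,0,0]]])

```text
time: 1.35
tcp_pos: [433.9, 192.1, 455.2]
orientation: [[-1.0, -0.029, 0.003], [-0.029, 1.0, -0.003], [-0.003, -0.003, -1.0]]
contact_force: [0.9, -0.9, 0.5]
grip_width: 51.6
grip_force: 0.0
```

drive_tool(plan=[[[0.6,-2.6,-20.3,0,0,0,0],[0.6,-2.6,-20.3,0,0,0,0],[0.6,-2.6,-20.3,0,0,0,0],[0.6,-2.6,-20.3,0,0,0,0],[0.6,-2.6,-20.3,0,0,0,0]]])

```text
time: 1.77
tcp_pos: [465.4, -3.7, 454.8]
orientation: [[-0.999, -0.044, -0.0], [-0.044, 0.999, 0.002], [-0.0, 0.002, -1.0]]
contact_force: [1.0, 1.1, 0.2]
grip_width: 51.1
grip_force: 0.0
```

drive_tool(plan=[[[0.6,-0.96,-8.0,0,0,0,0],[0.6,-0.96,-8.0,0,0,0,0],[0.6,-0.96,-8.0,0,0,0,0],[0.6,-0.96,-8.0,0,0,0,0],[0.6,-0.96,-8.0,0,0,0,0]]])

```text
time: 2.18
tcp_pos: [479.0, -80.0, 454.4]
orientation: [[-0.999, -0.046, -0.001], [-0.046, 0.999, 0.003], [0.001, 0.003, -1.0]]
contact_force: [0.1, 0.1, -0.2]
grip_width: 51.0
grip_force: 0.0
```

```bash
python3 - <<'E'
from h import *
for i in range(2):
    s=observe();print(s['time'],s['tcp_pos'],s['orientation'][0],np.round(s['qpos'],2));snap("top")
E
```

```text
2.1833 [479.04463265 -79.9618658  454.40816177] [-9.98940128e-01 -4.60204905e-02 -8.57126378e-04] [-0.27  0.16  0.47  1.6  -0.08  1.4   1.82]
2.2333 [479.14871867 -79.07698537 454.483897  ] [-9.98821857e-01 -4.85227154e-02 -6.66343234e-04] [-0.27  0.16  0.47  1.6  -0.08  1.4   1.82]
```

drive_tool(plan=[[[0.6,0,-0.1,4,0,0,0],[0.6,0,-0.1,8,0,0,0],[0.6,0,-0.1,12,0,0,0],[0.6,0,-0.1,16,0,0,0],[0.6,0,-0.1,18,0,0,0]]])

```text
time: 2.7
tcp_pos: [477.0, -78.7, 270.5]
orientation: [[-0.999, -0.05, -0.007], [-0.05, 0.999, 0.004], [0.007, 0.004, -1.0]]
contact_force: [-0.7, -0.3, -0.2]
grip_width: 51.3
grip_force: 0.0
```

drive_tool(plan=[[[0.6,0,0,2.7,0,0,0],[0.6,0,0,2.7,0,0,0],[0,0,0,2.7,0,0,0],[0,0,0,2.7,0,0,0],[0,0,0,2.7,0,0,0]]], squeeze=60)

```text
time: 3.12
tcp_pos: [480.4, -81.1, 250.0]
orientation: [[-0.999, -0.048, 0.005], [-0.048, 0.999, 0.002], [-0.005, 0.002, -1.0]]
contact_force: [-0.6, 0.3, 0.3]
grip_width: 15.7
grip_force: 0.1
```

drive_tool(plan=[[[0,0,0,0,0,0,0],[0,0,0,0,0,0,0],[0,0,0,0,0,0,0],[0,0,0,-1,0,0,0],[0,0,0,-2,0,0,0]]])

```text
time: 3.53
tcp_pos: [478.5, -81.5, 268.1]
orientation: [[-0.999, -0.047, -0.002], [-0.047, 0.999, 0.002], [0.002, 0.002, -1.0]]
contact_force: [0.8, -0.1, -2.0]
grip_width: 10.8
grip_force: 60.2
```

```bash
python3 - <<'E'
from nav import *
nav([(479,-81,345,2.7),(481,140,345,2.7),(482,349,345,-4.3),(482,349,130,-4.3),(482,349,85,-4.3)],1)
E
```

```text
[-0.0, 0.1, -20.4] [0.002, -0.002, -0.0] rows 4.9 -> [478.9, -80.9, 317.1]
[-0.01, -0.01, -2.79] [-0.0, 0.0, -0.0] rows 0.7 -> [479.0, -81.0, 345.0]
[-1.1, 20.4, 0.0] [-0.0, 0.0, -0.0] rows 4.9 -> [480.4, 123.3, 345.0]
[-0.14, 1.66, 0.0] [-0.0, 0.0, -0.0] rows 0.4 -> [481.0, 140.0, 345.0]
[-1.1, 20.4, 0.0] [0.0, 0.0, 0.119] rows 4.9 -> [482.4, 344.2, 345.0]
[0.07, 0.47, 0.0] [0.0, 0.0, 0.003] rows 0.1 -> [482.0, 349.0, 345.0]
[0.0, 0.0, 20.4] [0.0, 0.0, -0.0] rows 4.9 -> [482.1, 349.0, 141.0]
[0.01, 0.0, 1.1] [0.0, 0.0, -0.0] rows 0.3 -> [482.0, 349.0, 130.0]
[-0.0, 0.0, 4.5] [0.0, 0.0, -0.0] rows 1.1 -> [482.0, 349.0, 85.0]
```

drive_tool(plan=[[[0,0,0.1,-4,0,0,0],[0,0,0.1,-8,0,0,0],[0,0,0.1,-12,0,0,0],[0,0,0.1,-16,0,0,0],[0,0,0.1,-20,0,0,0]]])

```text
time: 3.95
tcp_pos: [478.0, -81.3, 470.6]
orientation: [[-0.999, -0.046, 0.001], [-0.046, 0.999, 0.002], [-0.001, 0.002, -1.0]]
contact_force: [1.1, -0.2, -2.0]
grip_width: 11.0
grip_force: 60.2
```

drive_tool(plan=[[[0,0,0,-3.2,0,0,0],[0,0,4,-3.2,0,0,0],[0,-0.5,8,-3.2,0,0,0],[0,-0.8,12,-3.2,0,0,0],[0,-1.1,16,-3.2,0,0,0]]])

```text
time: 4.37
tcp_pos: [481.7, 80.4, 501.3]
orientation: [[-0.999, -0.045, 0.001], [-0.045, 0.999, 0.002], [-0.001, 0.002, -1.0]]
contact_force: [0.2, -0.3, -1.2]
grip_width: 11.0
grip_force: 60.2
```

drive_tool(plan=[[[0,-0.3,4,0,0,0,0],[0,-0.6,8,0,0,0,0],[0,-0.8,12,0,0,0,0],[0,-1.0,16,0,0,0,0.06],[0,-1.2,20,0,0,0,0.122]]])

```text
time: 4.78
tcp_pos: [484.4, 281.0, 501.3]
orientation: [[-0.997, 0.079, 0.001], [0.079, 0.997, 0.001], [-0.001, 0.002, -1.0]]
contact_force: [1.0, 0.2, -0.9]
grip_width: 11.1
grip_force: 60.2
```

```bash
python3 - <<'E'
from nav import *
snap("top")
nav([(482,349,330,-4.3),(482,349,135,-4.3),(482,349,85,-4.3)],1)
E
```

```text
[0.36, 5.69, 1.54] [0.011, -0.003, 0.009] rows 1.4 -> [482.0, 349.0, 330.0]
[0.01, 0.01, 19.5] [-0.0, 0.0, 0.0] rows 4.7 -> [482.0, 349.0, 135.0]
[-0.0, 0.0, 5.0] [-0.0, 0.0, 0.0] rows 1.2 -> [482.0, 349.0, 85.0]
```

drive_tool(plan=[[[0,0.4,5.7,0,0,0,0],[0,0.4,5.7,0,0,0,0],[0,0.4,5.7,4,0,0,0],[0,0.4,5.7,8,0,0,0],[0,0.4,5.7,8,0,0,0]]])

```text
time: 5.25
tcp_pos: [481.1, 334.2, 408.9]
orientation: [[-0.997, 0.075, -0.021], [0.075, 0.997, -0.015], [0.02, -0.016, -1.0]]
contact_force: [-3.3, -2.9, -5.5]
grip_width: 11.0
grip_force: 60.2
```

```bash
python3 - <<'E'
from nav import *
snap("top");snap("top");snap("top")
nav([(482,349,135,-4.3),(482,349,85,-4.3)],1)
E
```

```text
[0.53, 1.12, 13.29] [0.004, 0.003, -0.0] rows 3.2 -> [482.0, 349.0, 135.0]
[-0.0, 0.0, 5.0] [-0.0, -0.0, -0.0] rows 1.2 -> [482.0, 349.0, 85.0]
```

drive_tool(plan=[[[0,0.5,1.1,4,0,0,0],[0,0.5,1.1,8,0,0,0],[0,0.5,1.1,12,0,0,0],[0,0.5,1.1,13.3,0,0,0],[0,0.5,1.1,13.3,0,0,0]]])

```text
time: 5.82
tcp_pos: [481.8, 348.9, 287.5]
orientation: [[-0.997, 0.075, -0.0], [0.075, 0.997, 0.001], [0.0, 0.001, -1.0]]
contact_force: [0.7, -1.0, -1.4]
grip_width: 10.9
grip_force: 60.1
```

```bash
python3 - <<'E'
from nav import *
snap("top");snap("side");p,d=snap("side");cv2.imwrite('pics/tray1.png',cv2.cvtColor(cv2.resize(p[100:260,330:520],None,fx=3,fy=3),cv2.COLOR_RGB2BGR))
nav([(482,349,85,-4.3)],1)
E
```

```text
[0.19, -0.14, 5.24] [0.008, 0.008, -0.0] rows 1.3 -> [482.0, 349.0, 85.0]
```

View pics/tray1.png

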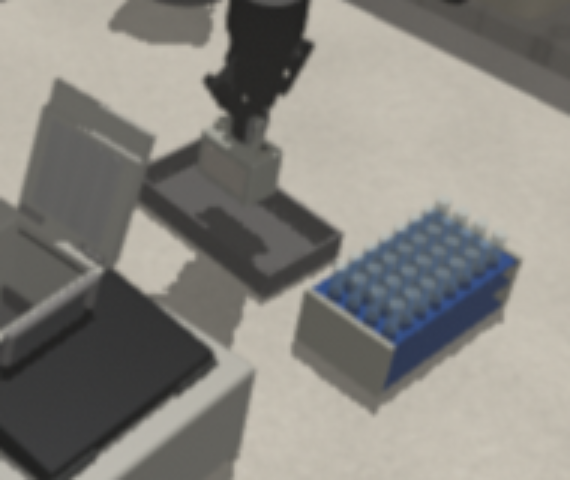

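The crop shows the pack held upright above the tray, around crop (240,160), and well inside its walls. Next I lower it and release.

drive_tool(plan=[[[0,0,0,2.5,0,0,0],[0,0,0,4.5,0,0,0],[0,0,0,5.2,0,0,0],[0,0,0,5.2,0,0,0],[0,0,0,5.2,0,0,0]]])

```text
time: 6.38
tcp_pos: [482.9, 350.0, 240.4]
orientation: [[-0.997, 0.075, 0.006], [0.075, 0.997, 0.007], [-0.005, 0.007, -1.0]]
contact_force: [-2.0, -1.1, 5.2]
grip_width: 10.8
grip_force: 62.2
```

drive_tool(plan=[[[0.6,0,0,0,0,0,0],[0.6,0,0,0,0,0,0],[0.6,0,0,0,0,0,0],[0.6,0,0,-1,0,0,0],[0.6,0,0,-4,0,0,0]]])

```text
time: 6.8
tcp_pos: [479.4, 347.6, 272.1]
orientation: [[-0.997, 0.075, -0.008], [0.075, 0.997, -0.004], [0.007, -0.005, -1.0]]
contact_force: [-0.6, 0.1, -0.5]
grip_width: 51.4
grip_force: 0.0
```

drive_tool(plan=[[[0.6,0,0,-4,0,0,0],[0.6,0,0,-8,0,0,0],[0.6,0,0,-12,0,0,0],[0.6,0,0,-16,0,0,0],[0.6,0,0,-20,0,0,0]]])

```text
time: 7.22
tcp_pos: [480.7, 347.8, 478.9]
orientation: [[-0.997, 0.075, 0.001], [0.075, 0.997, 0.003], [-0.001, 0.003, -1.0]]
contact_force: [1.6, 1.1, 0.2]
grip_width: 51.1
grip_force: 0.0
```

```bash
cat > look.py <<'E'
from nav import *
p,d=snap("top");W=world("top",d);Z=W[...,2]
print('bench');[print(r) for r in packs(W,Z,76,104,(357,450,165,255),47,64)]
print('bay');[print(r) for r in packs(W,Z,88,108,(275,336,205,240),58,80)]
print('tray');[print(r) for r in packs(W,Z,78,108,(180,232,183,255),47,80)]
E
python3 - <<'E'
from look import *
snap("top")
nav([(482,349,320,2.7),(478,100,300,2.7),(500,-120,300,2.7),(613,-368,300,2.7),(613.3,-368.1,130,19.7)],1)
E
```

```text
bench
([614.2, -368.3, 89.7], 615.0, -369.4, 79, 45, 20.0, 277)
([597.0, -239.2, 91.3], 598.0, -239.6, 77, 45, 78.1, 277)
([515.5, -350.9, 89.5], 517.3, -351.3, 79, 45, 4.4, 284)
([509.2, -460.2, 90.4], 508.1, -462.9, 79, 45, 7.3, 286)
([434.0, -334.1, 91.5], 433.5, -334.7, 78, 44, 11.4, 286)
([381.5, -484.5, 90.0], 389.8, -480.3, 35, 65, -88.9, 188)
bay
tray
([479.6, 347.0, 95.4], 478.6, 348.3, 46, 78, -4.2, 287)
[0.02, 0.04, 1.04] [0.013, 0.014, -0.122] rows 1.0 -> [482.0, 349.0, 320.0]
[1.3, -20.3, 1.6] [-0.0, 0.0, 0.0] rows 4.9 -> [478.6, 145.6, 304.1]
[0.28, -4.55, 0.41] [-0.0, 0.0, 0.0] rows 1.1 -> [478.0, 100.0, 300.0]
[-1.1, -20.4, 0.0] [-0.0, 0.0, 0.0] rows 4.9 -> [498.6, -103.3, 300.1]
[-0.06, -1.68, 0.01] [-0.0, 0.0, 0.0] rows 0.4 -> [500.0, -120.0, 300.0]
[-7.6, -19.0, 0.0] [-0.0, 0.0, 0.0] rows 4.9 -> [584.8, -306.2, 300.1]
[-2.52, -6.3, 0.01] [-0.0, 0.0, 0.0] rows 1.6 -> [613.0, -368.0, 300.0]
[-0.03, -0.01, 17.0] [-0.0, 0.0, -0.297] rows 4.1 -> [613.3, -368.1, 130.0]
```

```bash
python3 - <<'E'
from nav import *
nav([(478,148,310,2.7),(490,-52,305,2.7),(560,-240,300,2.7),(614,-368.5,250,20),(614,-368.5,82,20)],1)
E
```

```text
[-1.07, -20.04, 1.79] [0.013, 0.014, -0.122] rows 4.8 -> [478.0, 148.0, 310.0]
[-0.25, -20.04, 0.5] [-0.0, 0.0, 0.0] rows 4.8 -> [490.0, -52.0, 305.0]
[-6.11, -19.1, 0.51] [-0.0, 0.0, 0.0] rows 4.8 -> [560.0, -240.0, 300.0]
[-4.79, -13.09, 5.01] [-0.0, 0.0, -0.302] rows 3.6 -> [614.0, -368.5, 250.0]
[0.01, 0.01, 16.8] [-0.0, 0.0, 0.0] rows 4.0 -> [614.0, -368.5, 82.0]
```

drive_tool(plan=[[[0.6,-1.1,-20,1.8,0.013,0.014,-0.122],[0.6,-1.1,-20,1.8,0.013,0.014,-0.122],[0.6,-1.1,-20,1.8,0.013,0.014,-0.122],[0.6,-1.1,-20,1.8,0.013,0.014,-0.122],[0.6,-1.1,-20,1.8,0.013,0.014,-0.122]]])

```text
time: 7.73
tcp_pos: [476.8, 144.5, 457.6]
orientation: [[-0.999, -0.045, -0.013], [-0.045, 0.999, -0.012], [0.014, -0.011, -1.0]]
contact_force: [0.7, -1.0, -0.9]
grip_width: 51.2
grip_force: 0.0
```

drive_tool(plan=[[[0.6,-0.2,-20,0.5,0,0,0],[0.6,-0.2,-20,0.5,0,0,0],[0.6,-0.2,-20,0.5,0,0,0],[0.6,-0.2,-20,0.5,0,0,0],[0.6,-0.2,-20,0.5,0,0,0]]])

```text
time: 8.15
tcp_pos: [487.7, -55.5, 455.0]
orientation: [[-0.999, -0.044, -0.013], [-0.044, 0.999, -0.012], [0.013, -0.011, -1.0]]
contact_force: [0.4, -0.8, -0.6]
grip_width: 51.1
grip_force: 0.0
```

drive_tool(plan=[[[0.6,-6.1,-19.1,0.5,0,0,0],[0.6,-6.1,-19.1,0.5,0,0,0],[0.6,-6.1,-19.1,0.5,0,0,0],[0.6,-6.1,-19.1,0.5,0,0,0],[0.6,-6.1,-19.1,0.5,0,0,0]]])

```text
time: 8.57
tcp_pos: [558.4, -242.7, 450.5]
orientation: [[-0.999, -0.045, -0.014], [-0.045, 0.999, -0.012], [0.014, -0.012, -1.0]]
contact_force: [1.1, 0.3, -0.0]
grip_width: 51.5
grip_force: 0.0
```

drive_tool(plan=[[[0.6,-4.8,-13.1,5,0,0,-0.302],[0.6,-4.8,-13.1,5,0,0,-0.302],[0.6,-4.8,-13.1,5,0,0,-0.302],[0.6,-4.8,-13.1,5,0,0,-0.302],[0.6,-4.8,-13.1,5,0,0,-0.302]]])

```text
time: 8.98
tcp_pos: [610.4, -374.6, 395.8]
orientation: [[-0.942, -0.335, -0.022], [-0.335, 0.942, -0.012], [0.024, -0.004, -1.0]]
contact_force: [-1.9, 0.6, -0.7]
grip_width: 51.4
grip_force: 0.0
```

```bash
python3 - <<'E'
from nav import *
snap("side");snap("side");snap("side")
nav([(614,-368.5,79,20)],1)
E
```

```text
[-0.44, -0.03, 16.71] [-0.004, -0.016, 0.001] rows 4.0 -> [614.0, -368.5, 79.0]
```

drive_tool(plan=[[[0.6,-0.4,0,4,-0.004,-0.016,0],[0.6,-0.4,0,8,-0.004,-0.016,0],[0.6,-0.4,0,12,-0.004,-0.016,0],[0.6,-0.4,0,14,-0.004,-0.016,0],[0.6,-0.4,0,14,-0.004,-0.016,0]]])

```text
time: 9.55
tcp_pos: [612.7, -364.7, 255.8]
orientation: [[-0.939, -0.344, -0.009], [-0.345, 0.939, 0.006], [0.006, 0.009, -1.0]]
contact_force: [0.7, 0.1, -0.5]
grip_width: 51.2
grip_force: 0.0
```

```bash
python3 - <<'E'
from nav import *
snap("side");p,d=snap("side");cv2.imwrite('pics/g1.png',cv2.cvtColor(cv2.resize(p[200:370,130:360],None,fx=3,fy=3),cv2.COLOR_RGB2BGR))
nav([(614,-368.5,79,20)],1)
E
```

```text
[0.11, -0.11, 2.87] [-0.002, 0.001, 0.003] rows 0.7 -> [614.0, -368.5, 79.0]
```

View pics/g1.png

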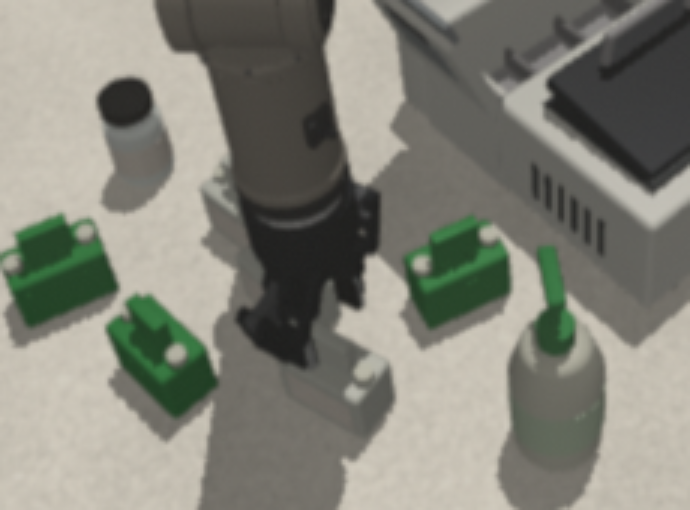

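The open fingers straddle the pack's fin near crop (300,350) and stay clear of the green look-alikes and the bottle.

drive_tool(plan=[[[0.6,0.1,-0.1,2.8,0,0,0],[0.6,0.1,-0.1,2.8,0,0,0],[0,0.1,-0.1,2.8,0,0,0],[0,0.1,-0.1,2.8,0,0,0],[0,0.1,-0.1,2.8,0,0,0]]], squeeze=60)

```text
time: 10.07
tcp_pos: [614.0, -370.3, 236.0]
orientation: [[-0.939, -0.343, 0.004], [-0.343, 0.939, -0.003], [-0.002, -0.004, -1.0]]
contact_force: [0.3, 1.0, 0.5]
grip_width: 15.5
grip_force: 0.5
```

drive_tool(plan=[[[0,0,0,0,0,0,0],[0,0,0,0,0,0,0],[0,0,0,0,0,0,0],[0,0,0,-2,0,0,0],[0,0,0,-6,0,0,0]]])

```text
time: 10.48
tcp_pos: [611.1, -368.3, 285.8]
orientation: [[-0.94, -0.341, -0.014], [-0.342, 0.94, 0.007], [0.01, 0.011, -1.0]]
contact_force: [-0.3, -0.8, -3.8]
grip_width: 10.9
grip_force: 60.5
```

drive_tool(plan=[[[0,0,0,-4,0,0,0],[0,0,0,-8,0,0,0],[0,0,0,-12,0,0,0],[0,0,0,-16,0,0,0],[0,0,0,-20,0,0,0]]])

```text
time: 10.9
tcp_pos: [612.6, -369.5, 494.3]
orientation: [[-0.94, -0.342, -0.002], [-0.342, 0.94, -0.001], [0.002, -0.0, -1.0]]
contact_force: [1.9, -1.0, -1.8]
grip_width: 11.2
grip_force: 60.8
```

```bash
python3 - <<'E'
from nav import *
snap("side");snap("side");snap("side");print(observe()['tcp_pos'])
nav([(590,-320,345,2.7),(525,-130,345,2.7),(*bay(0,64),345,2.7),(*bay(0,64),145,2.7)],1)
E
```

```text
[ 612.92613011 -370.36056922  497.54323357]
[0.43, 5.51, -0.3] [-0.009, 0.005, 0.302] rows 2.4 -> [590.0, -320.0, 345.0]
[5.6, 19.29, 0.01] [0.0, -0.0, 0.0] rows 4.8 -> [525.0, -130.0, 345.0]
[4.61, 17.73, 0.0] [0.0, -0.0, 0.0] rows 4.4 -> [470.5, 44.9, 345.0]
[0.0, -0.01, 20.0] [0.0, -0.0, 0.0] rows 4.8 -> [470.5, 44.9, 145.0]
```

drive_tool(plan=[[[0,0.4,5.5,-0.3,-0.009,0.005,0.302],[0,0.4,5.5,-0.3,-0.009,0.005,0.302],[0,0.4,5.5,-0.3,-0.009,0.005,0.302],[0,0.4,5.5,-0.3,-0.009,0.005,0.302],[0,0.4,5.5,-0.3,-0.009,0.005,0.302]]])

```text
time: 11.47
tcp_pos: [590.5, -319.5, 493.8]
orientation: [[-0.999, -0.048, -0.01], [-0.048, 0.999, 0.007], [0.01, 0.008, -1.0]]
contact_force: [-0.0, -0.0, -2.4]
grip_width: 10.7
grip_force: 60.8
```

drive_tool(plan=[[[0,5.6,19.3,0,0,0,0],[0,5.6,19.3,0,0,0,0],[0,5.6,19.3,0,0,0,0],[0,5.6,19.3,0,0,0,0],[0,5.6,19.3,0,0,0,0]]])

```text
time: 11.88
tcp_pos: [524.7, -126.9, 496.7]
orientation: [[-0.999, -0.05, -0.008], [-0.05, 0.999, 0.007], [0.008, 0.008, -1.0]]
contact_force: [1.0, 0.8, -2.0]
grip_width: 10.9
grip_force: 61.1
```

drive_tool(plan=[[[0,4.6,17.7,0,0,0,0],[0,4.6,17.7,0,0,0,0],[0,4.6,17.7,0,0,0,0],[0,4.6,17.7,0,0,0,0],[0,4.6,17.7,0,0,0,0]]])

```text
time: 12.3
tcp_pos: [469.5, 51.8, 498.5]
orientation: [[-0.998, -0.058, -0.009], [-0.058, 0.998, 0.011], [0.008, 0.011, -1.0]]
contact_force: [-0.0, 1.5, -3.4]
grip_width: 11.1
grip_force: 61.1
```

drive_tool(plan=[[[0,0,0,4,0,0,0],[0,0,0,8,0,0,0],[0,0,0,12,0,0,0],[0,0,0,12,0,0,0],[0,0,0,12,0,0,0]]])

```text
time: 12.72
tcp_pos: [469.2, 45.4, 376.6]
orientation: [[-0.999, -0.047, -0.014], [-0.047, 0.999, 0.004], [0.014, 0.005, -1.0]]
contact_force: [0.5, -0.5, -1.2]
grip_width: 11.1
grip_force: 60.9
```

```bash
python3 - <<'E'
from nav import *
snap("side");snap("side");p,d=snap("side");cv2.imwrite('pics/l1.png',cv2.cvtColor(cv2.resize(p[110:310,230:430],None,fx=3,fy=3),cv2.COLOR_RGB2BGR))
print(observe()['tcp_pos'])
nav([(*bay(0,64),110,2.7),(*bay(0,64),94,2.7)],1)
E
```

```text
[472.45917781  45.68022206 382.40803755]
[0.21, -0.15, 11.74] [0.007, 0.001, -0.0] rows 2.8 -> [470.5, 44.9, 110.0]
[0.0, 0.0, 1.6] [-0.0, 0.0, -0.0] rows 0.4 -> [470.5, 44.9, 94.0]
```

View pics/l1.png

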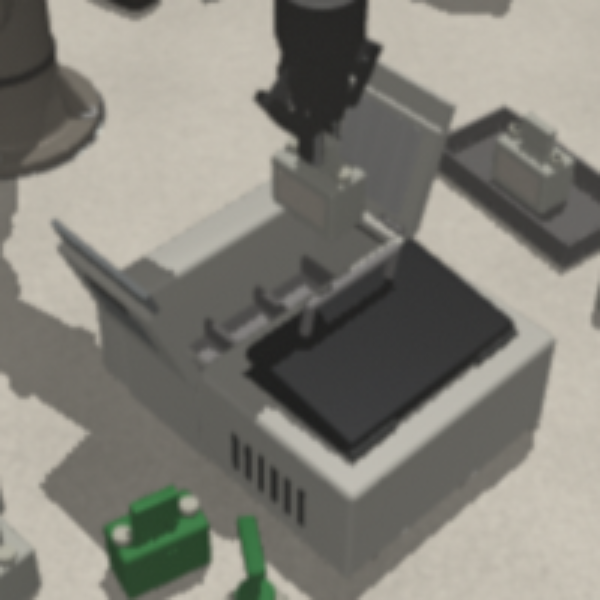

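The pack hangs upright over the left lane at crop (320,190) and looks aligned with it. The spent pack stands in the tray at crop (540,165).

drive_tool(plan=[[[0,0.2,-0.1,4,0.007,0,0],[0,0.2,-0.1,8,0.007,0,0],[0,0.2,-0.1,9,0.007,0,0],[0,0.2,-0.1,9,0.007,0,0],[0,0.2,-0.1,9,0.007,0,0]]])

```text
time: 13.28
tcp_pos: [455.7, 44.3, 292.6]
orientation: [[-0.998, -0.048, -0.051], [-0.048, 0.999, 0.001], [0.051, 0.003, -0.999]]
contact_force: [-50.9, -3.6, 53.8]
grip_width: 10.7
grip_force: 98.7
```

```bash
python3 - <<'E'
from nav import *
snap("side");snap("side");print(observe()['tcp_pos'])
nav([(*bay(0,64),94,2.7)],1)
E
```

```text
[455.69353033  44.29465573 292.63384957]
[-1.7, -0.02, 4.28] [0.003, -0.05, 0.001] rows 1.1 -> [470.5, 44.9, 94.0]
```

```bash
python3 - <<'E'
from nav import *
p,d=snap("side");q,_=snap("top")
a=cv2.resize(p[120:260,270:400],None,fx=3.5,fy=3.5,interpolation=cv2.INTER_CUBIC);b=cv2.resize(q[150:250,250:350],None,fx=3.4,fy=4.9,interpolation=cv2.INTER_CUBIC)
b=b[:490];cv2.imwrite('pics/c1.png',cv2.cvtColor(np.hstack([a,b]),cv2.COLOR_RGB2BGR));print(observe()['contact_force'])
E
```

```text
[-51.27134734  -3.58153803  53.81239511]
```

View pics/c1.png

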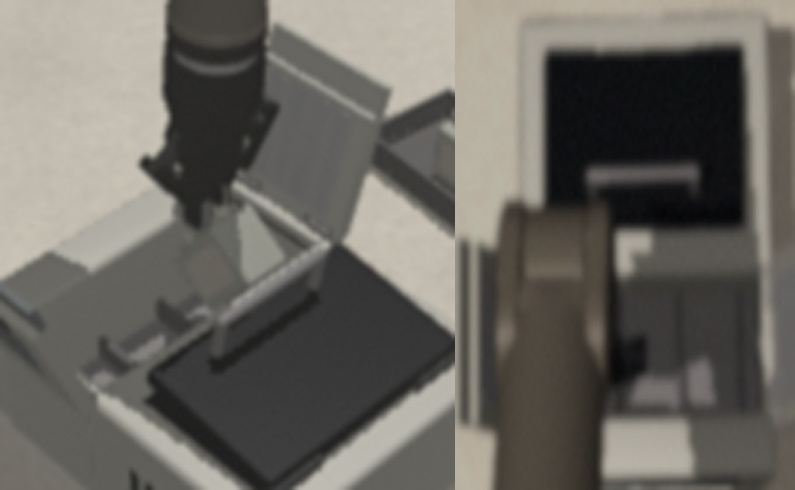

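drive_tool(plan=[[[0,0,0,-3,0,0,0],[0,0,0,-6,0,0,0],[0,0,0,-9,0,0,0],[0,0,0,-12,0,0,0],[0,0,0,-12,0,0,0]]])

```text
time: 13.9
tcp_pos: [472.1, 45.2, 419.2]
orientation: [[-0.999, -0.047, 0.014], [-0.047, 0.999, 0.003], [-0.015, 0.003, -1.0]]
contact_force: [1.9, -0.2, -2.5]
grip_width: 10.6
grip_force: 92.2
```

```bash
python3 - <<'E'
from nav import *
snap("top");snap("side");p,d=snap("side");W=world("side",d)
s=observe();print(s['tcp_pos'],s['orientation'][:,2],s['contact_force'],s['grip_width'])
a=cv2.resize(p[100:230,270:400],None,fx=4,fy=4,interpolation=cv2.INTER_CUBIC)
cv2.imwrite('pics/c2.png',cv2.cvtColor(a,cv2.COLOR_RGB2BGR));np.save('c2.npy',W)
E
```

```text
[469.34710665  45.49101604 411.05082337] [-2.06347272e-03  2.02532154e-04 -9.99997851e-01] [-0.04521959  0.82978785 -2.60137881] 11.155368652291891
```

View pics/c2.png

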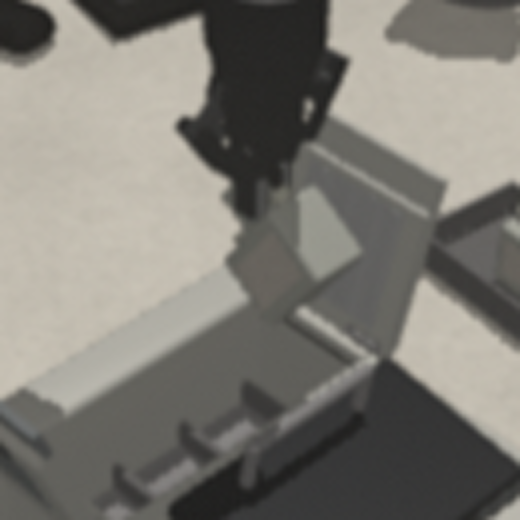

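```bash
cat >> h.py <<'E'
def plane(W,us,vs):
    P=W[vs[0]:vs[1],us[0]:us[1]].reshape(-1,3);P=P[np.isfinite(P).all(1)]
    for _ in range(4):
        c=np.median(P,0) if _==0 else P.mean(0);n=np.linalg.svd(P-c)[2][2];r=abs((P-c)@n);P=P[r<max(3,2*np.median(r))] if _ else P[np.linalg.norm(P-c,axis=1)<40]
    return n*np.sign(n[2]+1e-9),P.mean(0),len(P),r.mean()
E
python3 - <<'E'
from h import *
W=np.load('c2.npy')
for us,vs in(((346,353),(152,163)),((333,342),(160,172))):print([np.round(a,2) for a in plane(W,us,vs)])
for v in (148,152,156,160,164,168,172):print(v,[tuple(np.round(W[v,u]).astype(int)) for u in range(328,362,4)])
E
```

```text
[array([0.52, 0.11, 0.84]), array([519.23,  49.39, 253.09]), np.int64(66), np.float64(1.25)]
[array([ 0.05, -1.  ,  0.  ]), array([501.74,  24.96, 227.66]), np.int64(107), np.float64(0.89)]
148 [(np.int64(449), np.int64(40), np.int64(245)), (np.int64(477), np.int64(29), np.int64(267)), (np.int64(482), np.int64(38), np.int64(265)), (np.int64(490), np.int64(45), np.int64(266)), (np.int64(420), np.int64(126), np.int64(185)), (np.int64(499), np.int64(64), np.int64(263)), (np.int64(445), np.int64(132), np.int64(197)), (np.int64(458), np.int64(134), np.int64(204)), (np.int64(472), np.int64(136), np.int64(211))]
152 [(np.int64(450), np.int64(40), np.int64(233)), (np.int64(479), np.int64(28), np.int64(256)), (np.int64(482), np.int64(38), np.int64(253)), (np.int64(499), np.int64(37), np.int64(263)), (np.int64(504), np.int64(46), np.int64(262)), (np.int64(510), np.int64(54), np.int64(261)), (np.int64(513), np.int64(65), np.int64(258)), (np.int64(1174), np.int64(-600), np.int64(985)), (np.int64(475), np.int64(134), np.int64(200))]
156 [(np.int64(241), np.int64(225), np.int64(-1)), (np.int64(466
[... 1338 characters left out ...]
 (np.int64(513), np.int64(26), np.int64(226)), (np.int64(527), np.int64(25), np.int64(235)), (np.int64(539), np.int64(28), np.int64(242)), (np.int64(541), np.int64(40), np.int64(236)), (np.int64(478), np.int64(120), np.int64(153)), (np.int64(491), np.int64(122), np.int64(160))]
172 [(np.int64(406), np.int64(80), np.int64(114)), (np.int64(486), np.int64(23), np.int64(197)), (np.int64(499), np.int64(25), np.int64(204)), (np.int64(514), np.int64(25), np.int64(214)), (np.int64(527), np.int64(26), np.int64(222)), (np.int64(538), np.int64(30), np.int64(227)), (np.int64(469), np.int64(114), np.int64(136)), (np.int64(480), np.int64(118), np.int64(141)), (np.int64(494), np.int64(120), np.int64(148))]
```

drive_tool(plan=[[[0,1,0,0,0,0,0],[0,2,0,0,0,0,0],[0,2,0,2,0,0,0],[0,2,0,4,0,0,0],[0,2,0,6,0,0,0]]], squeeze=25)

```text
time: 14.47
tcp_pos: [446.7, 44.6, 348.0]
orientation: [[-0.999, -0.048, -0.008], [-0.048, 0.999, -0.001], [0.008, -0.0, -1.0]]
contact_force: [0.4, -0.4, -2.1]
grip_width: 10.7
grip_force: 92.3
```

drive_tool(plan=[[[0,0,0,1,0,0,0],[0,0,0,2,0,0,0],[0,0,0,3,0,0,0],[0,0,0,3,0,0,0],[0,0,0,3,0,0,0]]])

```text
time: 14.88
tcp_pos: [448.0, 44.6, 319.1]
orientation: [[-0.999, -0.047, -0.007], [-0.047, 0.999, -0.001], [0.007, -0.001, -1.0]]
contact_force: [0.8, 0.1, -2.4]
grip_width: 10.5
grip_force: 92.2
```

drive_tool(plan=[[[0,-0.5,0,0,0,0,0],[0,-1,0,0,0,0,0],[0,-1.4,0,0,0,0,0],[0,-1.8,0,0,0,0,0],[0,-1.8,0,0,0,0,0]]])

```text
time: 15.3
tcp_pos: [466.3, 45.5, 319.5]
orientation: [[-0.999, -0.047, -0.008], [-0.047, 0.999, -0.001], [0.008, -0.0, -1.0]]
contact_force: [-2.0, -0.4, 1.2]
grip_width: 10.5
grip_force: 92.8
```

```bash
python3 - <<'E'
from nav import *
p,d=snap("side");W=world("side",d)
s=observe();print(s['tcp_pos'],s['orientation'][:,2],s['contact_force'],s['grip_width'],s['grip_force'])
# rear-face-ish points of the pack region
Z=W[...,2];m=(W[...,1]>22)&(W[...,1]<70)&(W[...,0]>420)&(W[...,0]<570)&(Z>118)&(Z<260)
Q=W[m&(W[...,1]>30)&(W[...,1]<65)];print(len(Q))
for z in range(120,250,12):
    q=Q[(Q[:,2]>z)&(Q[:,2]<z+12)]
    if len(q):print(z,len(q),np.round(np.percentile(q[:,0],[10,50,90])))
E
```

```text
[466.15227642  45.50271773 319.42175827] [-7.37762135e-03 -7.10767870e-04 -9.99972532e-01] [-2.97039413  0.17289697  0.88747555] 10.783208928992611 92.75632687378675
557
120 10 [451. 454. 526.]
132 29 [443. 530. 537.]
144 113 [483. 527. 562.]
156 118 [473. 505. 516.]
168 80 [473. 488. 499.]
180 29 [467. 475. 478.]
192 36 [459. 476. 479.]
204 25 [470. 478. 483.]
216 33 [476. 482. 484.]
228 27 [478. 482. 484.]
240 39 [476. 484. 486.]
```

drive_tool(plan=[[[0,-0.3,0,0,0,0,0],[0,-0.6,0,0,0,0,0],[0,-0.9,0,0,0,0,0],[0,-1.2,0,0,0,0,0],[0,-1.2,0,0,0,0,0]]], squeeze=25)

```text
time: 15.77
tcp_pos: [471.4, 45.5, 320.0]
orientation: [[-0.998, -0.047, -0.031], [-0.047, 0.999, -0.0], [0.031, 0.001, -1.0]]
contact_force: [-27.8, -2.1, 29.4]
grip_width: 10.7
grip_force: 97.9
```

```bash
cat > tilt.py <<'E'
from nav import *
p,d=snap("side");W=world("side",d)
s=observe();t=s['tcp_pos'];print(t,np.round(s['orientation'][:,2],3),np.round(s['contact_force'],1),s['grip_width'],s['grip_force'])
# pack points relative to the grasp point, machine axes
L=(W[...,:2]-(t[:2]+155*s['orientation'][:2,2]))@A;H=W[...,2]-(t[2]-155)
m=(abs(L[...,1])<16)&(L[...,0]>-60)&(L[...,0]<105)&(H>-80)&(H<10)&(W[...,2]>128)
for h in range(-80,10,8):
    q=L[...,0][m&(H>h)&(H<=h+8)]
    if len(q)>3:print(h,len(q),np.round(np.percentile(q,[10,50,90])))
E
python3 tilt.py
```

```text
[471.31221179  45.43423444 319.95416039] [-0.031 -0.    -1.   ] [-27.4  -1.2  29.2] 10.984838024559819 97.91255714837462
-32 13 [-20.  -6.  68.]
-24 68 [ 44.  67. 102.]
-16 68 [ 7. 55. 63.]
-8 66 [11. 42. 51.]
0 78 [ 8. 28. 38.]
8 11 [ 7. 21. 30.]
```

drive_tool(plan=[[[0.1,0.5,0,0,0,0,0],[0.1,1,0,0,0,0,0],[0.1,1,0,0,0,0,0],[0.1,1,0,0,0,0,0],[0.1,1,0,0,0,0,0]]], squeeze=20)

```text
time: 16.23
tcp_pos: [466.9, 45.5, 319.3]
orientation: [[-0.999, -0.047, -0.011], [-0.047, 0.999, -0.001], [0.011, 0.0, -1.0]]
contact_force: [-8.6, 0.4, 6.5]
grip_width: 10.6
grip_force: 93.6
```

```bash
python3 tilt.py
```

```text
[466.89756236  45.51318951 319.30259396] [-0.011 -0.001 -1.   ] [-7.6 -0.6  7.1] 10.812729964876644 93.58149208361283
-40 5 [-10.  63.  64.]
-32 13 [-16.  -4.  70.]
-24 47 [-21.  68.  99.]
-16 70 [ 2. 57. 64.]
-8 76 [ 9. 45. 53.]
0 82 [ 8. 30. 40.]
8 12 [ 8. 24. 33.]
```

drive_tool(plan=[[[0.1,1,0,0.7,0,0,0],[0.1,1,0,1.5,0,0,0],[0.1,0,0,1.2,0,0,0],[0.1,-1,0,0.4,0,0,0],[0.1,-1.8,0,-0.6,0,0,0]]])

```text
time: 16.7
tcp_pos: [473.2, 45.9, 316.6]
orientation: [[-0.997, -0.048, -0.058], [-0.047, 0.999, -0.004], [0.059, -0.001, -0.998]]
contact_force: [-31.2, -1.8, 3.0]
grip_width: 10.5
grip_force: 82.1
```

drive_tool(plan=[[[0.1,-0.5,0,-0.6,0,0,0],[0.1,-1,0,-1.2,0,0,0],[0.1,-1.2,0,-1.2,0,0,0],[0.1,-1.2,0,-1.2,0,0,0]]])

```text
time: 17.03
tcp_pos: [488.0, 46.4, 332.8]
orientation: [[-0.998, -0.047, -0.048], [-0.047, 0.999, -0.002], [0.048, -0.0, -0.999]]
contact_force: [-30.9, -2.3, 18.1]
grip_width: 10.6
grip_force: 90.5
```

```bash
python3 tilt.py
```

```text
[487.89433393  46.35769233 332.77186733] [-0.048 -0.002 -0.999] [-30.   -0.9  17. ] 10.77742163933396 90.44705674052238
-40 79 [-18.  62. 103.]
-32 81 [-4. 58. 97.]
-24 53 [11. 48. 95.]
-16 74 [-22.  39.  47.]
-8 81 [ 7. 29. 38.]
0 49 [  6.  24. 100.]
8 10 [ 2. 10. 12.]
```

drive_tool(plan=[[[0.1,-0.6,0,-0.4,0,0,0],[0.1,-1.2,0,-0.7,0,0,0],[0.1,-1.8,0,-0.9,0,0,0],[0.1,-1.8,0,-0.9,0,0,0]]])

```text
time: 17.42
tcp_pos: [513.3, 47.6, 344.1]
orientation: [[-0.999, -0.047, -0.021], [-0.047, 0.999, -0.002], [0.021, -0.001, -1.0]]
contact_force: [-11.8, -0.1, 5.9]
grip_width: 10.7
grip_force: 76.9
```

```bash
python3 tilt.py
```

```text
[513.18150197  47.63419436 344.0876587 ] [-0.021 -0.002 -1.   ] [-12.   -1.3   6.8] 10.431252560820898 76.87927667051554
-56 43 [ 87.  98. 104.]
-48 135 [56. 75. 93.]
-40 44 [-33.  35.  38.]
-32 70 [-39. -13.  34.]
-24 53 [-21.  28.  33.]
-16 70 [-22.  20.  29.]
-8 47 [ 6. 12. 68.]
0 15 [ 3.  9. 12.]
8 5 [10. 11. 11.]
```

drive_tool(plan=[[[0.1,2,0,-0.5,0,0,0],[0.1,4,0,-0.5,0,0,0],[0.1,5.5,0,-0.5,0,0,0],[0.1,6.7,0,-0.5,0,0,0],[0.1,6.7,0,-0.5,0,0,0]]])

```text
time: 17.88
tcp_pos: [449.6, 44.6, 351.7]
orientation: [[-0.999, -0.048, -0.001], [-0.048, 0.999, 0.0], [0.001, 0.0, -1.0]]
contact_force: [2.0, -0.8, -3.3]
grip_width: 11.0
grip_force: 73.0
```

```bash
python3 tilt.py
```

```text
[450.01757633  44.71967772 351.58749643] [-0.003 -0.    -1.   ] [ 1.1 -0.3 -1.3] 10.79965115849676 73.03437441587448
-64 18 [43. 45. 47.]
-56 27 [39. 43. 46.]
-48 27 [37. 40. 42.]
-40 38 [-37.  36.  40.]
-32 53 [-37.  -9.  35.]
-24 48 [-21.  30.  34.]
-16 78 [-21.  20.  31.]
-8 33 [ 4. 11. 24.]
0 22 [ 4.  9. 13.]
8 9 [ 4.  9. 12.]
```

drive_tool(plan=[[[0.1,-1.2,0,0,0,0,0],[0.1,-1.2,0,1.2,0,0,0],[0.1,-1.2,0,2.4,0,0,0],[0.1,-1.2,0,3.5,0,0,0],[0.1,-1.2,0,3.5,0,0,0]]])

```text
time: 18.35
tcp_pos: [463.3, 45.4, 315.0]
orientation: [[-0.999, -0.047, -0.002], [-0.047, 0.999, -0.001], [0.002, -0.001, -1.0]]
contact_force: [3.3, 0.7, -3.0]
grip_width: 10.6
grip_force: 73.0
```

drive_tool(plan=[[[0.1,-0.8,0,0,0,0,0],[0.1,-1.5,0,0,0,0,0],[0.1,-2.1,0,0,0,0,0],[0.1,-2.6,0,0,0,0,0],[0.1,-2.6,0,0,0,0,0]]])

```text
time: 18.77
tcp_pos: [483.2, 46.3, 313.2]
orientation: [[-0.999, -0.047, -0.026], [-0.047, 0.999, -0.002], [0.026, -0.001, -1.0]]
contact_force: [-9.9, -0.7, -0.0]
grip_width: 10.6
grip_force: 73.0
```

```bash
python3 tilt.py
```

```text
[483.08520945  46.29937193 313.20977254] [-0.026 -0.002 -1.   ] [-10.2  -0.1  -0.2] 10.746872451783938 73.07460548356175
-32 43 [-39. -21.  30.]
-24 76 [-39.  11.  30.]
-16 104 [  7.  84. 102.]
-8 35 [ 5. 12. 98.]
0 28 [  4.  11. 100.]
8 6 [  7.   9. 101.]
```

drive_tool(plan=[[[0.1,-0.4,0,0,0,0,0],[0.1,-0.8,0,0,0,0,0],[0.1,-1.2,0,0,0,0,0],[0.1,-1.2,0,0,0,0,0]]])

```text
time: 19.15
tcp_pos: [496.6, 47.0, 314.0]
orientation: [[-0.999, -0.047, -0.02], [-0.047, 0.999, -0.002], [0.02, -0.001, -1.0]]
contact_force: [-7.4, -0.1, -0.6]
grip_width: 10.8
grip_force: 68.9
```

drive_tool(plan=[[[0.1,1,0,0,0,0,0],[0.1,2,0,-1,0,0,0],[0.1,2,0,-3,0,0,0],[0.1,2,0,-5,0,0,0],[0.1,2,0,-5,0,0,0]]])

```text
time: 19.57
tcp_pos: [481.5, 46.1, 369.8]
orientation: [[-0.999, -0.047, 0.001], [-0.047, 0.999, 0.001], [-0.001, 0.0, -1.0]]
contact_force: [0.7, 0.2, -1.8]
grip_width: 10.8
grip_force: 68.4
```

```bash
cat >> tilt.py <<'E'
# fit of the rear face: x = a + b h over the machine
Rr=m&(L[...,0]>8)&(L[...,0]<60)&(H<-20);x=L[...,0][Rr];h=H[Rr]
for _ in range(6):
    c=np.polyfit(h,x,1);r=x-np.polyval(c,h);k=abs(r)<max(2.5,1.5*np.median(abs(r)));x,h=x[k],h[k]
print('rear face x=%.1f%+.3f h'%(c[1],c[0]),len(x),h.min(),h.max())
E
python3 tilt.py
```

```text
[480.91714847  46.11783814 367.91141607] [-0.002 -0.    -1.   ] [-0.1  0.2 -3.3] 10.85135829204272 68.39114724120009
-72 65 [ 27.  96. 103.]
-64 31 [26. 28. 97.]
-56 30 [25. 27. 98.]
-48 26 [ 24.  26. 100.]
-40 26 [ 23.  25. 101.]
-32 34 [21. 23. 97.]
-24 92 [-44. -17.  23.]
-16 61 [-41.  11.  21.]
-8 33 [-25.  10.  16.]
0 20 [ 8. 11. 13.]
rear face x=21.1-0.098 h 123 -69.4812723601778 -20.2970823703742
```

drive_tool(plan=[[[0.1,-0.8,0,0,0,0.05,0],[0.1,-1.6,0,0,0,0.1,0],[0.1,-1.9,0,0,0,0.1,0],[0.1,-1.9,0,0,0,0.1,0],[0.1,-1.9,0,0,0,0.1,0]]])

```text
time: 20.03
tcp_pos: [498.2, 46.9, 364.8]
orientation: [[-0.993, -0.047, -0.107], [-0.047, 0.999, -0.006], [0.108, -0.001, -0.994]]
contact_force: [-0.4, -0.1, -2.6]
grip_width: 10.9
grip_force: 68.3
```

```bash
python3 tilt.py; python3 -c "
from nav import *
s=observe();g=s['tcp_pos']+155*s['orientation'][:,2];print('grip',g,'bay',A.T@(g[:2]-B))"
```

```text
[497.94900257  46.94132188 365.16119911] [-0.107 -0.006 -0.994] [-0.4 -1.  -2.2] 10.86045651378344 68.34904874529457
-72 60 [ 20.  96. 103.]
-64 40 [19. 53. 97.]
-56 26 [19. 21. 97.]
-48 23 [19. 20. 96.]
-40 22 [ 18.  21. 101.]
-32 33 [ 18.  21. 100.]
-24 93 [-48.  -9.  19.]
-16 52 [-51.   7.  16.]
-8 27 [-28.   7.  12.]
0 22 [ 2.  9. 13.]
8 6 [ 5. 10. 13.]
rear face x=19.5-0.002 h 117 -73.03994538631582 -20.6627216855735
grip [481.33719406  46.04638502 211.05653693] bay [10.89259813 64.60499301]
```

drive_tool(plan=[[[0.1,-0.86,0,-0.1,0,0,0],[0.1,-1.1,0,1.9,0,0,0],[0.1,-1.3,0,3.9,0,0,0],[0.1,-1.5,0,5.9,0,0,0],[0.1,-1.5,0,5.9,0,0,0]]])

```text
time: 20.5
tcp_pos: [505.3, 47.5, 302.0]
orientation: [[-0.992, -0.047, -0.114], [-0.047, 0.999, -0.007], [0.114, -0.001, -0.994]]
contact_force: [-1.3, -0.3, -3.2]
grip_width: 10.3
grip_force: 68.1
```

```bash
python3 tilt.py; python3 -c "
from nav import *
s=observe();g=s['tcp_pos']+155*s['orientation'][:,2];print('grip',g,'bay',A.T@(g[:2]-B))"
```

```text
[506.01693758  47.50693605 303.99597759] [-0.111 -0.006 -0.994] [ 1.   0.1 -2.3] 10.726123651598252 68.13987190413172
-24 62 [-47.  -5.  16.]
-16 56 [-47.   5.  95.]
-8 99 [  9.  89. 101.]
0 21 [ 6. 10. 89.]
8 5 [ 7. 12. 85.]
rear face x=-219.7-11.372 h 5 -20.9182566794521 -20.331698338044646
grip [488.85923347  46.55833523 149.95146017] bay [18.43040329 64.76203831]
```

drive_tool(plan=[[[0.1,-0.2,0,1.5,0,0,0],[0.1,-0.4,0,3,0,0,0],[0.1,-0.5,0,4.2,0,0,0],[0.1,-0.5,0,4.7,0,0,0],[0.1,-0.5,0,4.7,0,0,0]]])

```text
time: 20.97
tcp_pos: [506.9, 47.4, 258.5]
orientation: [[-0.993, -0.047, -0.107], [-0.047, 0.999, -0.006], [0.107, -0.0, -0.994]]
contact_force: [-1.1, 0.9, -1.4]
grip_width: 10.9
grip_force: 68.4
```

drive_tool(plan=[[[0.1,0,0,0.2,0,0,0],[0.1,0,0,0.4,0,0,0],[0.1,0,0,0.4,0,0,0]]])

```text
time: 21.22
tcp_pos: [506.8, 47.4, 255.1]
orientation: [[-0.993, -0.047, -0.105], [-0.047, 0.999, -0.005], [0.105, -0.0, -0.994]]
contact_force: [0.1, -0.1, -1.3]
grip_width: 10.6
grip_force: 68.3
```

drive_tool(plan=[[[0.1,0,0,0.2,0,0,0],[0.1,0,0,0.4,0,0,0],[0.1,0,0,0.4,0,0,0]]])

```text
time: 21.47
tcp_pos: [505.9, 47.3, 250.2]
orientation: [[-0.993, -0.047, -0.107], [-0.047, 0.999, -0.006], [0.107, -0.0, -0.994]]
contact_force: [0.0, 0.8, -2.0]
grip_width: 10.5
grip_force: 68.4
```

drive_tool(plan=[[[0.1,0,0,0.2,0,0,0],[0.1,0,0,0.4,0,0,0],[0.1,0,0,0.4,0,0,0]]])

```text
time: 21.72
tcp_pos: [505.4, 47.3, 246.0]
orientation: [[-0.993, -0.047, -0.107], [-0.047, 0.999, -0.006], [0.107, -0.001, -0.994]]
contact_force: [-1.0, 0.3, -2.6]
grip_width: 10.8
grip_force: 68.4
```

drive_tool(plan=[[[0.1,0,0,0.2,0,0,0],[0.1,0,0,0.3,0,0,0],[0.1,0,0,0.3,0,0,0]]])

```text
time: 21.97
tcp_pos: [505.4, 47.2, 243.8]
orientation: [[-0.993, -0.047, -0.106], [-0.047, 0.999, -0.005], [0.106, -0.0, -0.994]]
contact_force: [-0.8, -0.3, 1.6]
grip_width: 10.9
grip_force: 68.9
```

```bash
python3 - <<'E'
from nav import *
s=observe();t=s['tcp_pos'];p,d=snap("side");W=world("side",d)
cv2.imwrite('pics/in1.png',cv2.cvtColor(cv2.resize(p[120:250,280:400],None,fx=4,fy=4,interpolation=cv2.INTER_CUBIC),cv2.COLOR_RGB2BGR))
L=(W[...,:2]-B)@A;m=(abs(L[...,1]-64)<20)&(abs(L[...,0])<46)&(W[...,2]>40)&(W[...,2]<112)
for z in range(50,112,6):
    q=L[m&(W[...,2]>z)&(W[...,2]<=z+6)]
    if len(q):print(z,len(q),np.round(np.percentile(q,[5,50,95],axis=0)).tolist())
E
```

```text
50 2 [[-2.0, 44.0], [4.0, 44.0], [9.0, 44.0]]
56 3 [[-22.0, 45.0], [-8.0, 45.0], [3.0, 45.0]]
62 13 [[-34.0, 44.0], [-7.0, 46.0], [13.0, 58.0]]
68 65 [[-34.0, 45.0], [-12.0, 50.0], [16.0, 60.0]]
74 18 [[-38.0, 48.0], [-13.0, 59.0], [24.0, 68.0]]
80 16 [[4.0, 46.0], [25.0, 52.0], [29.0, 74.0]]
86 14 [[-9.0, 46.0], [25.0, 57.0], [31.0, 77.0]]
92 20 [[19.0, 45.0], [26.0, 58.0], [31.0, 75.0]]
98 13 [[9.0, 46.0], [28.0, 55.0], [33.0, 71.0]]
104 14 [[24.0, 50.0], [31.0, 72.0], [33.0, 75.0]]
110 1 [[27.0, 73.0], [27.0, 73.0], [27.0, 73.0]]
```

View pics/in1.png

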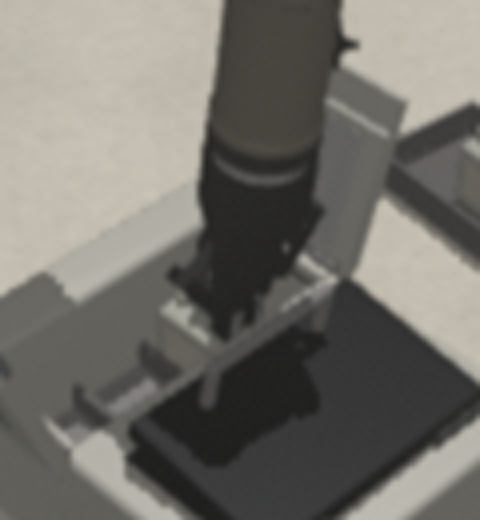

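The pack stands in the left lane, at crop (200,325), with its block top at about 70 mm, which means it is on the floor. Next I release it.

drive_tool(plan=[[[0.5,0,0,0,0,0,0],[0.5,0,0,0,0,0,0],[0.5,0,0,0,0,0,0],[0.5,0,0,-2,0,0,0],[0.5,0,0,-5,0,0,0]]])

```text
time: 22.43
tcp_pos: [509.0, 47.7, 291.0]
orientation: [[-0.992, -0.047, -0.114], [-0.047, 0.999, -0.007], [0.114, -0.001, -0.993]]
contact_force: [0.8, 0.0, -0.4]
grip_width: 42.7
grip_force: 0.0
```

drive_tool(plan=[[[0.5,0,0,-4,0,0,0],[0.5,0,0,-8,0,0,0],[0.5,0,0,-12,0,0,0],[0.5,0,0,-15,0,-0.1,0],[0.5,0,0,-15,0,-0.1,0]]])

```text
time: 22.85
tcp_pos: [528.3, 47.8, 450.5]
orientation: [[-0.999, -0.047, 0.013], [-0.047, 0.999, 0.002], [-0.013, 0.001, -1.0]]
contact_force: [0.3, 0.2, 0.4]
grip_width: 42.8
grip_force: 0.0
```

```bash
python3 - <<'E'
from look import *
s=observe();print(s['tcp_pos'],s['contact_force'])
p,d=snap("side");W=world("side",d);L=(W[...,:2]-B)@A;m=(abs(L[...,1]-64)<22)&(abs(L[...,0])<46)&(W[...,2]>40)&(W[...,2]<112)
for z in range(56,112,6):
    q=L[m&(W[...,2]>z)&(W[...,2]<=z+6)]
    if len(q):print(z,len(q),np.round(np.percentile(q,[5,50,95],axis=0)).tolist())
cv2.imwrite('pics/after1.png',cv2.cvtColor(cv2.resize(p[120:250,230:400],None,fx=4,fy=4,interpolation=cv2.INTER_CUBIC),cv2.COLOR_RGB2BGR))
E
```

```text
bench
([597.8, -239.2, 91.4], 598.1, -239.5, 77, 45, 78.0, 273)
([517.6, -350.9, 90.3], 517.2, -351.2, 78, 44, 4.5, 282)
([509.8, -461.2, 88.7], 507.8, -462.3, 78, 45, 6.8, 286)
([435.2, -334.2, 91.4], 435.5, -334.5, 81, 45, 10.6, 284)
([381.8, -483.2, 91.5], 389.8, -480.2, 35, 66, -89.0, 189)
bay
tray
([477.1, 346.5, 94.4], 478.9, 348.7, 46, 79, -5.1, 292)
[527.29303561  47.92001816 447.01649531] [ 0.01444213  0.41713231 -1.66871862]
56 13 [[-40.0, 42.0], [-17.0, 44.0], [3.0, 46.0]]
62 22 [[-33.0, 42.0], [-11.0, 43.0], [14.0, 55.0]]
68 107 [[-34.0, 43.0], [-5.0, 53.0], [18.0, 80.0]]
74 34 [[-36.0, 57.0], [-11.0, 61.0], [23.0, 68.0]]
80 18 [[-25.0, 57.0], [4.0, 59.0], [19.0, 64.0]]
86 23 [[-19.0, 57.0], [2.0, 59.0], [20.0, 70.0]]
92 23 [[-16.0, 57.0], [6.0, 59.0], [19.0, 71.0]]
98 33 [[-20.0, 58.0], [0.0, 62.0], [19.0, 70.0]]
104 24 [[-16.0, 56.0], [3.0, 63.0], [18.0, 68.0]]
```

View pics/after1.png

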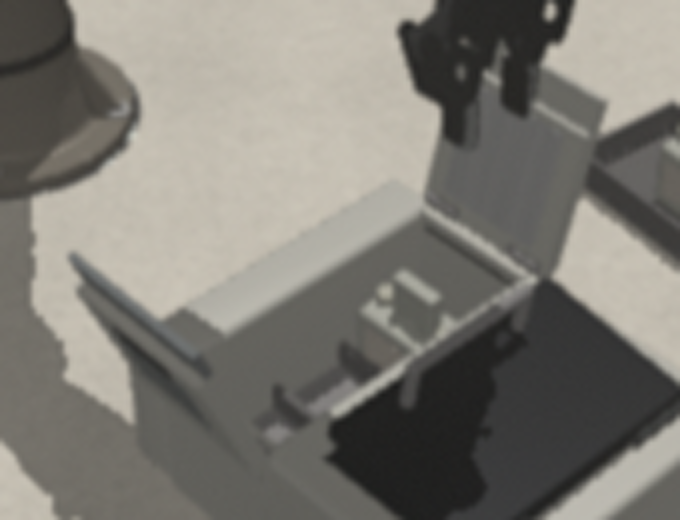

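The pack stands upright in the left lane at crop (400,320), centred to within 1 mm along x. Next is the middle fresh pack.

```bash
python3 - <<'E'
from nav import *
snap("top")
nav([(525,-150,300,2.7),(517.3,-351,250,4.5),(517.3,-351,100,4.5)],1)
E
```

```text
[1.07, -19.81, -1.26] [-0.0, -0.007, 0.0] rows 4.8 -> [525.0, -150.0, 300.0]
[1.7, -19.8, 4.9] [-0.0, 0.0, -0.031] rows 4.9 -> [517.4, -348.6, 251.0]
[0.03, -0.24, 0.1] [-0.0, 0.0, -0.0] rows 0.1 -> [517.3, -351.0, 250.0]
[-0.0, 0.0, 15.0] [-0.0, 0.0, -0.0] rows 3.6 -> [517.3, -351.0, 100.0]
```

drive_tool(plan=[[[0.5,1.1,-19.8,-1.3,0,-0.007,0],[0.5,1.1,-19.8,-1.3,0,-0.007,0],[0.5,1.1,-19.8,-1.3,0,-0.007,0],[0.5,1.1,-19.8,-1.3,0,-0.007,0],[0.5,1.1,-19.8,-1.3,0,-0.007,0]]])

```text
time: 23.42
tcp_pos: [523.8, -153.5, 453.6]
orientation: [[-0.999, -0.044, -0.004], [-0.044, 0.999, -0.002], [0.004, -0.001, -1.0]]
contact_force: [0.9, -1.3, 0.2]
grip_width: 42.9
grip_force: 0.0
```

drive_tool(plan=[[[0.5,0.3,-4,0,0,0,0],[0.5,0.7,-8,0,0,0,-0.031],[0.5,1.0,-12,1,0,0,-0.031],[0.5,1.3,-16,3,0,0,-0.031],[0.5,1.7,-20,5,0,0,-0.031]]])

```text
time: 23.83
tcp_pos: [517.4, -346.5, 406.0]
orientation: [[-0.997, -0.078, -0.002], [-0.078, 0.997, 0.001], [0.002, 0.001, -1.0]]
contact_force: [1.2, 0.1, -0.3]
grip_width: 42.9
grip_force: 0.0
```

drive_tool(plan=[[[0.5,0,0,3,0,0,0],[0.5,0,0,7,0,0,0],[0.5,0,0,10,0,0,0],[0.5,0,0,10,0,0,0],[0.5,0,0,10,0,0,0]]])

```text
time: 24.25
tcp_pos: [517.1, -343.8, 305.1]
orientation: [[-0.997, -0.078, -0.006], [-0.078, 0.997, 0.004], [0.006, 0.004, -1.0]]
contact_force: [0.8, -1.1, 1.1]
grip_width: 42.7
grip_force: 0.0
```

```bash
python3 - <<'E'
from nav import *
snap("top");snap("top");snap("top")
nav([(517.3,-351,78,4.5)],1)
E
```

```text
[0.2, -0.52, 7.78] [-0.003, 0.004, 0.0] rows 1.9 -> [517.3, -351.0, 78.0]
```

drive_tool(plan=[[[0.5,0.2,-0.5,3,0,0,0],[0.5,0.2,-0.5,6,0,0,0],[0.5,0.2,-0.5,7.8,0,0,0],[0.5,0.2,-0.5,7.8,0,0,0],[0.5,0.2,-0.5,7.8,0,0,0]]])

```text
time: 24.82
tcp_pos: [517.0, -350.4, 232.2]
orientation: [[-0.997, -0.079, 0.002], [-0.079, 0.997, -0.002], [-0.002, -0.002, -1.0]]
contact_force: [-0.4, 0.5, 0.1]
grip_width: 42.6
grip_force: 0.0
```

drive_tool(plan=[[[0,0,0,0,0,0,0],[0,0,0,0,0,0,0],[0,0,0,0,0,0,0],[0,0,0,0,0,0,0],[0,0,0,-1,0,0,0]]], squeeze=110)

```text
time: 25.23
tcp_pos: [515.8, -349.3, 239.4]
orientation: [[-0.997, -0.078, -0.002], [-0.078, 0.997, 0.002], [0.002, 0.002, -1.0]]
contact_force: [-0.1, 1.2, -3.8]
grip_width: 10.7
grip_force: 107.2
```

drive_tool(plan=[[[0,0,0,-2,0,0,0],[0,0,0,-5,0,0,0],[0,0,0,-8,0,0,0],[0,0,0,-11,0,0,0],[0,0,0,-14,0,0,0]]])

```text
time: 25.65
tcp_pos: [515.6, -349.5, 381.4]
orientation: [[-0.997, -0.078, -0.001], [-0.078, 0.997, 0.001], [0.001, 0.001, -1.0]]
contact_force: [0.4, -0.5, -2.7]
grip_width: 10.7
grip_force: 108.2
```

drive_tool(plan=[[[0,0,0,-3,0,0,0],[0,0,0,-6,0,0,0.031],[0,0,0,-9,0,0,0.031],[0,0,0,-12,0,0,0.031],[0,0,0,-12,0,0,0.031]]])

```text
time: 26.07
tcp_pos: [515.8, -350.5, 507.6]
orientation: [[-0.999, -0.047, 0.01], [-0.047, 0.999, -0.008], [-0.009, -0.008, -1.0]]
contact_force: [0.8, -1.6, -2.0]
grip_width: 10.5
grip_force: 108.3
```

```bash
python3 tilt.py; python3 -c "
from nav import *
nav([(495,-190,345,2.7),(*bay(0,0),345,2.7),(*bay(0,0),200,2.7)],1)"
```

```text
[ 515.78439016 -350.46232631  504.25793056] [ 0.006 -0.005 -1.   ] [-0.2 -0.2 -3.3] 10.60005928832229 108.30635190010071
-80 4 [38. 38. 39.]
-72 36 [38. 39. 40.]
-64 41 [38. 39. 41.]
-56 43 [38. 40. 41.]
-48 39 [38. 39. 40.]
-40 42 [38. 39. 41.]
-32 46 [38. 40. 41.]
-24 178 [-10.  25.  39.]
-16 81 [12. 27. 37.]
-8 47 [ 8. 13. 21.]
0 48 [ 8. 13. 20.]
8 10 [11. 12. 20.]
rear face x=39.1-0.005 h 267 -74.05894076368406 -20.04489768005135
[1.33, 16.13, 0.33] [-0.005, 0.006, -0.0] rows 3.9 -> [494.9, -190.0, 345.0]
[1.34, 17.18, 0.0] [-0.0, -0.0, -0.0] rows 4.1 -> [473.5, -19.0, 345.0]
[-0.0, 0.0, 14.5] [-0.0, -0.0, -0.0] rows 3.5 -> [473.5, -19.0, 200.0]
```

drive_tool(plan=[[[0,0.3,3,0,0,0,0],[0,0.6,7,0,0,0,0],[0,0.9,11,0,0,0,0],[0,1.1,14,0,0,0,0],[0,1.3,17,0,0,0,0]]])

```text
time: 26.53
tcp_pos: [494.3, -178.0, 498.0]
orientation: [[-0.999, -0.049, -0.004], [-0.049, 0.999, 0.002], [0.004, 0.002, -1.0]]
contact_force: [-0.3, -0.6, -2.1]
grip_width: 10.5
grip_force: 108.6
```

drive_tool(plan=[[[0,0.3,4,0,0,0,0],[0,0.6,8,0,0,0,0],[0,0.9,12,0,0,0,0],[0,1.2,15,0,0,0,0],[0,1.3,16.3,0,0,0,0]]])

```text
time: 26.95
tcp_pos: [473.0, -12.1, 498.0]
orientation: [[-0.998, -0.057, -0.005], [-0.057, 0.998, 0.004], [0.005, 0.004, -1.0]]
contact_force: [0.9, 0.9, -2.0]
grip_width: 10.0
grip_force: 108.6
```

drive_tool(plan=[[[0,0,0,2,0,0,0],[0,0,0,5,0,0,0],[0,0,0,8,0,0,0],[0,0,0,11,0,0,0],[0,0,0,12,0,0,0]]])

```text
time: 27.37
tcp_pos: [471.3, -18.1, 374.1]
orientation: [[-0.999, -0.048, -0.013], [-0.047, 0.999, -0.001], [0.013, -0.0, -1.0]]
contact_force: [-0.9, -0.1, -4.2]
grip_width: 10.3
grip_force: 108.4
```

```bash
python3 - <<'E'
from h import *
snap("top");snap("top")
E
python3 tilt.py; python3 -c "
from nav import *
nav([(*bay(0,0),150,2.7),(*bay(0,0),93,2.7)],1)"
```

```text
[473.96032182 -18.47711808 379.41166706] [-0.003 -0.001 -1.   ] [ 0.5 -0.6 -2.1] 10.278614987956942 108.43278050422668
-80 59 [ 36.  96. 103.]
-72 21 [34. 35. 37.]
-64 18 [33. 36. 37.]
-56 22 [35. 35. 37.]
-48 18 [35. 36. 38.]
-40 22 [35. 36. 37.]
-32 67 [-28.  29.  37.]
-24 89 [-30.  14.  32.]
-16 42 [-23.  15.  31.]
-8 23 [ 6. 12. 19.]
0 21 [ 5. 11. 17.]
8 10 [ 5. 10. 14.]
rear face x=30.6-0.084 h 86 -74.69417258319811 -20.06563594041586
[0.03, -0.05, 7.44] [-0.001, -0.003, 0.0] rows 1.8 -> [473.5, -19.0, 150.0]
[0.0, 0.0, 5.7] [0.0, 0.0, 0.0] rows 1.4 -> [473.5, -19.0, 93.0]
```

drive_tool(plan=[[[0,-0.1,0,1.5,0,0,0],[0,-0.1,0,3,0,0,0],[0,-0.1,0,4.5,0,0,0],[0,-0.1,0,6,0,0,0],[0,-0.1,0,7,0,0,0]]])

```text
time: 27.93
tcp_pos: [476.3, -18.6, 311.1]
orientation: [[-0.999, -0.047, 0.003], [-0.047, 0.999, -0.0], [-0.003, -0.0, -1.0]]
contact_force: [0.1, -0.4, -3.3]
grip_width: 10.4
grip_force: 108.6
```

drive_tool(plan=[[[0,0,0,1.5,0,0,0],[0,0,0,3,0,0,0],[0,0,0,4.5,0,0,0],[0,0,0,5.2,0,0,0],[0,0,0,5.2,0,0,0]]])

```text
time: 28.35
tcp_pos: [475.6, -18.4, 257.8]
orientation: [[-0.999, -0.047, -0.001], [-0.047, 0.999, -0.001], [0.001, -0.001, -1.0]]
contact_force: [0.2, 0.7, -2.7]
grip_width: 10.5
grip_force: 108.5
```

drive_tool(plan=[[[0,0,0,0.4,0,0,0],[0,0,0,0.8,0,0,0],[0,0,0,1.1,0,0,0],[0,0,0,1.1,0,0,0]]])

```text
time: 28.68
tcp_pos: [475.6, -18.5, 247.2]
orientation: [[-0.999, -0.047, 0.0], [-0.047, 0.999, -0.0], [-0.0, -0.0, -1.0]]
contact_force: [0.1, -0.8, -3.8]
grip_width: 10.6
grip_force: 108.5
```

```bash
cat > lane.py <<'E'
from nav import *
def lane(y0):
    p,d=snap("side");W=world("side",d);L=(W[...,:2]-B)@A;m=(abs(L[...,1]-y0)<26)&(abs(L[...,0])<46)&(W[...,2]>40)&(W[...,2]<118)
    for z in range(56,116,6):
        q=L[m&(W[...,2]>z)&(W[...,2]<=z+6)]
        if len(q)>3:print(z,len(q),np.round(np.percentile(q,[5,50,95],axis=0)).tolist())
    s=observe();print(s['tcp_pos'],s['contact_force'])
E
python3 -c "
from lane import *
lane(0)"
```

```text
56 15 [[-29.0, -23.0], [-8.0, -21.0], [8.0, -18.0]]
62 32 [[-36.0, -22.0], [-9.0, -20.0], [15.0, -4.0]]
68 86 [[-32.0, -21.0], [-2.0, -13.0], [19.0, 16.0]]
74 20 [[-29.0, -15.0], [13.0, -6.0], [24.0, 4.0]]
80 13 [[-13.0, -14.0], [13.0, -5.0], [21.0, 18.0]]
86 21 [[-1.0, -18.0], [13.0, -6.0], [21.0, 3.0]]
92 19 [[0.0, -20.0], [11.0, -14.0], [22.0, 3.0]]
98 24 [[3.0, -19.0], [12.0, -6.0], [21.0, 17.0]]
104 33 [[4.0, -17.0], [12.0, -1.0], [20.0, 9.0]]
110 12 [[2.0, -19.0], [10.0, 4.0], [15.0, 11.0]]
[475.60726275 -18.54773489 247.36537729] [-0.0848277  -0.44103743 -2.64448998]
```

Nearly on the floor. A few mm more, then release.

drive_tool(plan=[[[0,0,0,0.15,0,0,0],[0,0,0,0.3,0,0,0],[0,0,0,0.3,0,0,0]]])

```text
time: 28.98
tcp_pos: [475.9, -18.6, 246.7]
orientation: [[-0.999, -0.047, 0.001], [-0.047, 0.999, 0.001], [-0.001, 0.001, -1.0]]
contact_force: [-4.8, 0.4, 12.8]
grip_width: 10.2
grip_force: 110.9
```

drive_tool(plan=[[[0.4,0,0,0,0,0,0],[0.4,0,0,0,0,0,0],[0.4,0,0,0,0,0,0],[0.4,0,0,-2,0,0,0],[0.4,0,0,-5,0,0,0]]])

```text
time: 29.4
tcp_pos: [474.1, -18.3, 292.2]
orientation: [[-0.999, -0.047, -0.007], [-0.047, 0.999, -0.001], [0.007, -0.001, -1.0]]
contact_force: [0.6, -0.1, 0.2]
grip_width: 33.9
grip_force: 0.0
```

drive_tool(plan=[[[0.4,0,0,-4,0,0,0],[0.4,0,0,-8,0,0,0],[0.4,0,0,-12,0,0,0],[0.4,0,0,-16,0,0,0],[0.4,0,0,-16,0,0,0]]])

```text
time: 29.82
tcp_pos: [477.5, -19.2, 462.8]
orientation: [[-0.999, -0.047, 0.018], [-0.047, 0.999, 0.001], [-0.018, -0.0, -1.0]]
contact_force: [1.0, 0.4, 0.7]
grip_width: 34.1
grip_force: 0.0
```

```bash
python3 -c "
from lane import *
lane(0)
import look
snap('top')
nav([(458,-140,300,2.7),(435,-334.3,250,10.8),(435,-334.3,100,10.8)],1)"
```

```text
56 17 [[-34.0, -24.0], [-7.0, -21.0], [5.0, -18.0]]
62 34 [[-29.0, -23.0], [-15.0, -20.0], [16.0, -6.0]]
68 94 [[-32.0, -21.0], [-2.0, -12.0], [19.0, 15.0]]
74 37 [[-31.0, -7.0], [-10.0, -4.0], [21.0, 6.0]]
80 18 [[-15.0, -7.0], [9.0, -5.0], [23.0, -2.0]]
86 21 [[-13.0, -8.0], [12.0, -5.0], [24.0, 1.0]]
92 22 [[-15.0, -8.0], [9.0, -5.0], [23.0, 4.0]]
98 34 [[-14.0, -7.0], [5.0, -2.0], [23.0, 6.0]]
104 30 [[-32.0, -6.0], [1.0, -2.0], [21.0, 5.0]]
[476.78215928 -18.95480912 459.05381491] [-0.37221814 -0.15484289 -0.9643765 ]
bench
([596.2, -238.4, 89.9], 598.5, -239.4, 77, 45, 79.5, 273)
([508.4, -460.3, 90.8], 508.5, -462.3, 79, 44, 8.4, 282)
([431.8, -333.7, 91.1], 433.0, -335.5, 78, 45, 9.1, 288)
([381.6, -484.5, 90.8], 390.0, -479.7, 35, 64, -88.6, 189)
bay
tray
([478.5, 346.9, 93.6], 478.5, 348.5, 47, 78, -4.2, 290)
[2.32, -12.06, -0.07] [-0.0, 0.001, 0.0] rows 2.9 -> [458.0, -140.0, 300.0]
[3.22, -19.3, 5.0] [-0.0, 0.0, -0.141] rows 4.8 -> [435.0, -334.3, 250.0]
[0.0, 0.01, 15.0] [-0.0, 0.0, -0.0] rows 3.6 -> [435.0, -334.3, 100.0]
```

drive_tool(plan=[[[0.4,0.7,-4,0,0,0,0],[0.4,1.5,-8,0,0,0,0],[0.4,2.3,-12.1,0,0,0,0],[0.4,3.0,-16,0,0,0,0],[0.4,3.6,-19.5,0,0,0,0]]])

```text
time: 30.38
tcp_pos: [447.3, -217.2, 452.3]
orientation: [[-0.999, -0.046, -0.003], [-0.046, 0.999, 0.0], [0.003, 0.0, -1.0]]
contact_force: [0.6, 0.3, 0.1]
grip_width: 34.3
grip_force: 0.0
```

drive_tool(plan=[[[0.4,0.6,-4,0,0,0,0],[0.4,1.2,-8,2,0,0,-0.06],[0.4,2.0,-11.9,5,0,0,-0.124],[0.4,2.0,-11.9,8,0,0,-0.124],[0.4,2.0,-11.9,8,0,0,-0.124]]])

```text
time: 30.8
tcp_pos: [429.9, -336.3, 365.5]
orientation: [[-0.987, -0.162, -0.015], [-0.162, 0.987, 0.007], [0.014, 0.009, -1.0]]
contact_force: [-1.4, 2.1, -0.4]
grip_width: 34.1
grip_force: 0.0
```

drive_tool(plan=[[[0.4,0,0,3,0,0,0],[0.4,0,0,6,0,0,0],[0.4,0,0,9,0,0,0],[0.4,0,0,10,0,0,0],[0.4,0,0,10,0,0,0]]])

```text
time: 31.22
tcp_pos: [433.9, -332.6, 271.2]
orientation: [[-0.985, -0.172, -0.006], [-0.172, 0.985, 0.005], [0.005, 0.006, -1.0]]
contact_force: [0.2, 1.2, 0.4]
grip_width: 34.3
grip_force: 0.0
```

```bash
python3 - <<'E'
from nav import *
snap("side");snap("side");snap("side")
nav([(434,-334.5,78,10)],1)
E
```

```text
[0.13, 0.1, 4.31] [-0.003, 0.003, -0.003] rows 1.0 -> [434.0, -334.5, 78.0]
```

drive_tool(plan=[[[0.4,0.1,0.1,2,0,0,0],[0.4,0.1,0.1,4.3,0,0,0],[0.4,0.1,0.1,4.3,0,0,0],[0.4,0.1,0.1,4.3,0,0,0],[0,0.1,0.1,4.3,0,0,0]]])

```text
time: 31.78
tcp_pos: [434.1, -334.8, 233.5]
orientation: [[-0.985, -0.171, 0.003], [-0.171, 0.985, -0.003], [-0.003, -0.003, -1.0]]
contact_force: [0.3, -0.5, -0.0]
grip_width: 23.2
grip_force: 0.0
```

drive_tool(plan=[[[0,0,0,0,0,0,0],[0,0,0,0,0,0,0],[0,0,0,0,0,0,0],[0,0,0,0,0,0,0],[0,0,0,-1,0,0,0]]], squeeze=110)

```text
time: 32.2
tcp_pos: [432.9, -333.5, 240.8]
orientation: [[-0.985, -0.171, -0.002], [-0.171, 0.985, 0.001], [0.001, 0.001, -1.0]]
contact_force: [0.5, -0.8, -2.9]
grip_width: 10.2
grip_force: 107.8
```

drive_tool(plan=[[[0,0,0,-2,0,0,0],[0,0,0,-5,0,0,0],[0,0,0,-8,0,0,0],[0,0,0,-11,0,0,0],[0,0,0,-14,0,0,0]]])

```text
time: 32.62
tcp_pos: [432.6, -333.8, 382.9]
orientation: [[-0.985, -0.17, -0.0], [-0.17, 0.985, -0.0], [0.0, 0.0, -1.0]]
contact_force: [1.3, -1.5, -2.1]
grip_width: 10.2
grip_force: 107.7
```

drive_tool(plan=[[[0,0,0,-3,0,0,0.04],[0,0,0,-6,0,0,0.08],[0,0,0,-9,0,0,0.127],[0,0,0,-12,0,0,0.127],[0,0,0,-12,0,0,0.127]]])

```text
time: 33.03
tcp_pos: [433.0, -335.1, 508.2]
orientation: [[-0.999, -0.044, 0.01], [-0.044, 0.999, -0.008], [-0.01, -0.008, -1.0]]
contact_force: [-0.2, -1.2, -0.5]
grip_width: 10.3
grip_force: 108.1
```

```bash
python3 -c "
from h import *
snap('top')";python3 tilt.py; python3 -c "
from nav import *
nav([(460,-200,345,2.7),(*bay(2,-64),345,2.7)],1)"
```

```text
[ 432.74988012 -334.22759511  502.57886224] [ 0.002 -0.002 -1.   ] [ 0.6 -0.1 -2.4] 10.339425764659044 108.09634566307068
-80 9 [35. 36. 37.]
-72 35 [36. 38. 39.]
-64 41 [36. 37. 38.]
-56 43 [35. 37. 39.]
-48 34 [35. 37. 39.]
-40 42 [36. 37. 38.]
-32 39 [36. 38. 39.]
-24 157 [-18.  22.  37.]
-16 68 [11. 23. 34.]
-8 44 [ 8. 13. 19.]
0 44 [ 7. 13. 18.]
8 12 [ 9. 13. 18.]
rear face x=34.2-0.052 h 196 -73.5637064505085 -20.183626482377747
[-3.31, 13.29, 0.24] [-0.002, 0.002, -0.003] rows 3.3 -> [460.0, -200.0, 345.0]
[-2.4, 11.62, -0.0] [0.0, 0.0, -0.0] rows 2.8 -> [478.6, -82.8, 345.0]
```

drive_tool(plan=[[[0,-0.8,3.3,0,0,0,0],[0,-1.6,6.6,0,0,0,0],[0,-2.4,10,0,0,0,0],[0,-3.3,13.3,0,0,0,0],[0,-4,16.5,0,0,0,0]]])

```text
time: 33.55
tcp_pos: [465.6, -165.0, 499.1]
orientation: [[-0.999, -0.045, -0.004], [-0.045, 0.999, 0.001], [0.004, 0.001, -1.0]]
contact_force: [1.0, 0.3, -1.6]
grip_width: 10.7
grip_force: 108.0
```

drive_tool(plan=[[[0,-0.6,3,0,0,0,0],[0,-1.2,6,0,0,0,0],[0,-1.7,8.4,0,0,0,0],[0,-1.7,8.4,2,0,0,0],[0,-1.7,8.4,5,0,0,0]]])

```text
time: 33.97
tcp_pos: [479.9, -80.1, 451.4]
orientation: [[-0.999, -0.05, 0.004], [-0.05, 0.999, -0.0], [-0.004, -0.0, -1.0]]
contact_force: [1.1, -1.0, -2.2]
grip_width: 10.1
grip_force: 108.1
```

drive_tool(plan=[[[0,0,0,3,0,0,0],[0,0,0,6,0,0,0],[0,0,0,7,0,0,0],[0,0,0,7,0,0,0],[0,0,0,7,0,0,0]]])

```text
time: 34.38
tcp_pos: [479.0, -82.7, 381.0]
orientation: [[-0.999, -0.044, -0.001], [-0.044, 0.999, -0.001], [0.001, -0.001, -1.0]]
contact_force: [0.4, 0.1, -0.6]
grip_width: 10.4
grip_force: 108.0
```

```bash
python3 -c "
from h import *
snap('top')";python3 tilt.py; python3 -c "
from nav import *
nav([(*bay(2,-64),150,2.7),(*bay(2,-64),91,2.7)],1)"
```

```text
[479.8921013  -83.04484362 382.99880278] [ 0.004 -0.001 -1.   ] [ 0.4 -0.3 -1.8] 10.288330823959509 108.03277730941772
-80 33 [ 35.  84. 101.]
-72 27 [35. 36. 99.]
-64 26 [ 35.  37. 102.]
-56 28 [35. 36. 57.]
-48 25 [34. 36. 38.]
-40 19 [34. 35. 36.]
-32 54 [-28.  34.  37.]
-24 108 [-29.  16.  33.]
-16 42 [10. 17. 30.]
-8 26 [ 6. 12. 18.]
0 26 [ 7. 12. 17.]
8 14 [ 7. 10. 16.]
rear face x=31.6-0.072 h 112 -75.22100409599079 -20.406193956232528
[0.17, 0.04, 7.8] [-0.001, 0.004, -0.003] rows 1.9 -> [478.5, -82.8, 150.0]
[-0.0, -0.0, 5.9] [-0.0, -0.0, 0.0] rows 1.4 -> [478.5, -82.8, 91.0]
```

drive_tool(plan=[[[0,0.1,0,1.5,0,0,-0.003],[0,0.1,0,3,0,0,-0.003],[0,0.1,0,4.5,0,0,-0.003],[0,0.1,0,6,0,0,-0.003],[0,0.1,0,7.5,0,0,-0.003]]])

```text
time: 34.9
tcp_pos: [479.4, -83.0, 307.8]
orientation: [[-0.999, -0.047, 0.005], [-0.047, 0.999, -0.001], [-0.005, -0.001, -1.0]]
contact_force: [1.0, 0.7, -1.2]
grip_width: 10.3
grip_force: 108.1
```

drive_tool(plan=[[[0,0,0,1.5,0,0,0],[0,0,0,3,0,0,0],[0,0,0,4.5,0,0,0],[0,0,0,5.2,0,0,0],[0,0,0,5.2,0,0,0]]])

```text
time: 35.32
tcp_pos: [478.4, -82.7, 254.1]
orientation: [[-0.999, -0.048, -0.0], [-0.048, 0.999, -0.0], [0.0, -0.0, -1.0]]
contact_force: [-0.0, 0.8, -2.0]
grip_width: 10.4
grip_force: 108.1
```

drive_tool(plan=[[[0,0,0,0.2,0,0,0],[0,0,0,0.4,0,0,0],[0,0,0,0.5,0,0,0],[0,0,0,0.5,0,0,0]]])

```text
time: 35.65
tcp_pos: [478.6, -82.9, 249.9]
orientation: [[-0.999, -0.047, 0.002], [-0.047, 0.999, -0.0], [-0.002, -0.001, -1.0]]
contact_force: [-1.0, -0.6, -2.0]
grip_width: 11.0
grip_force: 108.1
```

drive_tool(plan=[[[0,0,0,0.15,0,0,0],[0,0,0,0.3,0,0,0],[0,0,0,0.3,0,0,0]]])

```text
time: 35.9
tcp_pos: [478.6, -82.8, 247.3]
orientation: [[-0.999, -0.047, 0.002], [-0.047, 0.999, -0.0], [-0.002, -0.0, -1.0]]
contact_force: [-1.1, 0.0, 4.9]
grip_width: 10.2
grip_force: 109.0
```

drive_tool(plan=[[[0.4,0,0,0.05,0,0,0],[0.4,0,0,0.05,0,0,0],[0.4,0,0,0.05,0,0,0],[0.4,0,0,-2,0,0,0],[0.4,0,0,-5,0,0,0]]])

```text
time: 36.32
tcp_pos: [476.7, -82.3, 294.2]
orientation: [[-0.999, -0.047, -0.007], [-0.047, 0.999, -0.0], [0.007, 0.0, -1.0]]
contact_force: [-0.1, 0.2, 0.0]
grip_width: 34.2
grip_force: 0.0
```

drive_tool(plan=[[[0.4,0,0,-4,0,0,0],[0.4,0,0,-8,0,0,0],[0.4,0,0,-12,0,0,0],[0.4,0,0,-16,0,0,0],[0.4,0,0,-16,0,0,0]]])

```text
time: 36.73
tcp_pos: [479.9, -83.9, 464.8]
orientation: [[-0.999, -0.047, 0.018], [-0.047, 0.999, -0.002], [-0.017, -0.002, -1.0]]
contact_force: [1.1, -0.9, 0.5]
grip_width: 34.4
grip_force: 0.0
```

```bash
python3 -c "
from lane import *
lane(-64)
snap('side')
# over the bar: machine x=100, y=0
b=bay(100,0);print('bar',b)
nav([(*bay(-10,-20),300,2.7)],1)"
```

```text
62 12 [[-32.0, -82.0], [-7.0, -74.0], [8.0, -57.0]]
68 100 [[-33.0, -83.0], [-1.0, -73.0], [18.0, -47.0]]
74 36 [[-37.0, -70.0], [-16.0, -68.0], [21.0, -59.0]]
80 19 [[-30.0, -70.0], [4.0, -68.0], [21.0, -65.0]]
86 21 [[-12.0, -71.0], [4.0, -69.0], [20.0, -64.0]]
92 19 [[-13.0, -70.0], [10.0, -69.0], [20.0, -61.0]]
98 39 [[-15.0, -71.0], [4.0, -64.0], [18.0, -59.0]]
104 22 [[-18.0, -70.0], [1.0, -67.0], [18.0, -61.0]]
[479.23717936 -83.47872729 461.07589378] [ 0.2435208   0.63846368 -0.53967836]
bar [573.3889875  -14.28935493]
[1.2, 4.42, 0.31] [-0.001, 0.006, 0.0] rows 1.1 -> [464.5, -39.5, 300.0]
```

drive_tool(plan=[[[0,0,-3.5,0,0,0.006,0],[0,0,-7,0,0,0.006,0],[0,0,-10.5,0,0,0.006,0],[0,0,-14,0,0,0.006,0],[0,0,-17,0,0,0.006,0]]], squeeze=30)

```text
time: 37.25
tcp_pos: [485.4, -254.7, 454.3]
orientation: [[-0.999, -0.046, -0.009], [-0.046, 0.999, -0.0], [0.009, 0.0, -1.0]]
contact_force: [0.9, 0.1, -0.1]
grip_width: -0.3
grip_force: 0.0
```

drive_tool(plan=[[[0,0,0,0,0,0,0],[0,0,0,2,0,0,0],[0,0,0,5,0,0,0],[0,0,0,7.6,0,0,0],[0,0,0,7.6,0,0,0]]])

```text
time: 37.67
tcp_pos: [483.6, -250.5, 373.0]
orientation: [[-0.999, -0.047, -0.019], [-0.047, 0.999, 0.006], [0.019, 0.007, -1.0]]
contact_force: [-0.8, 0.2, -0.3]
grip_width: -0.2
grip_force: 0.0
```

```bash
cat > st.py <<'E'
from nav import *
snap("top");snap("side")
s=observe();t=s['tcp_pos'];m=A.T@(t[:2]-B);print('machine',np.round(m,1),'tip z %.1f'%(t[2]-173),'zax',np.round(s['orientation'][:,2],3),'F',np.round(s['contact_force'],1),'w %.1f'%s['grip_width'],'q',np.round(s['qpos'],2))
E
python3 st.py
```

```text
machine [   0.9 -233.2] tip z 205.8 zax [-0.01   0.001 -1.   ] F [-0.4  0.3  0.4] w 0.0 q [-0.    0.36  0.6   1.58 -0.2   1.28  2.25]
```

drive_tool(plan=[[[0,0,2.2,-0.3,0,0,0],[0,0,4.3,-0.5,0,0,0],[0,0,6.3,-0.7,0,0,0],[0,0,8.3,-0.8,0,0,0],[0,0,8.3,-0.8,0,0,0]]])

```text
time: 38.18
tcp_pos: [483.1, -166.7, 391.3]
orientation: [[-0.999, -0.053, -0.0], [-0.053, 0.999, 0.001], [0.0, 0.001, -1.0]]
contact_force: [0.2, 1.4, 6.4]
grip_width: -0.1
grip_force: 3.7
```

```bash
cat > doors.py <<'E'
from nav import *
p,d=snap("top");W=world("top",d);L=(W[...,:2]-B)@A;Z=W[...,2]
for nm,lo,hi in(('right',-235,-20),('left',20,235)):
    m=(abs(L[...,0])<58)&(L[...,1]>lo)&(L[...,1]<hi)&(Z>118)&(Z<262)
    for z in range(118,262,12):
        q=L[...,1][m&(Z>z)&(Z<=z+12)]
        if len(q)>4:print(nm,z,len(q),np.round(np.percentile(q,[10,50,90])).tolist())
E
python3 st.py; python3 doors.py
```

```text
machine [   2.5 -150.2] tip z 218.0 zax [ 0.  0. -1.] F [1.  2.6 6.3] w -0.5 q [-0.16  0.26  0.57  1.65 -0.15  1.27  2.07]
right 118 13 [-87.0, -63.0, -41.0]
left 118 92 [66.0, 125.0, 130.0]
left 130 50 [129.0, 132.0, 135.0]
left 142 51 [134.0, 135.0, 138.0]
left 154 56 [136.0, 140.0, 142.0]
left 166 42 [141.0, 142.0, 145.0]
left 178 59 [144.0, 146.0, 149.0]
left 190 50 [148.0, 149.0, 151.0]
left 202 69 [151.0, 153.0, 162.0]
left 214 142 [156.0, 162.0, 167.0]
left 226 66 [166.0, 169.0, 175.0]
left 238 64 [169.0, 172.0, 175.0]
```

```bash
python3 - <<'E'
from nav import *
p,d=snap("side");cv2.imwrite('pics/d1.png',cv2.cvtColor(cv2.resize(p[90:290,220:420],None,fx=3,fy=3,interpolation=cv2.INTER_CUBIC),cv2.COLOR_RGB2BGR))
W=world("side",d);L=(W[...,:2]-B)@A;Z=W[...,2]
m=(abs(L[...,0])<62)&(L[...,1]>-230)&(L[...,1]<-60)&(Z>118)&(Z<262)&(abs(L[...,0])>25)
for z in range(118,262,12):
    q=L[...,1][m&(Z>z)&(Z<=z+12)]
    if len(q)>4:print(z,len(q),np.round(np.percentile(q,[10,50,90])).tolist())
E
```

```text
118 59 [-137.0, -136.0, -127.0]
130 55 [-138.0, -136.0, -131.0]
142 68 [-139.0, -138.0, -129.0]
154 62 [-139.0, -138.0, -130.0]
166 68 [-140.0, -139.0, -132.0]
178 59 [-141.0, -140.0, -135.0]
190 59 [-142.0, -141.0, -132.0]
202 43 [-143.0, -141.0, -132.0]
214 80 [-143.0, -140.0, -134.0]
226 44 [-138.0, -136.0, -134.0]
238 54 [-138.0, -136.0, -132.0]
250 6 [-136.0, -135.0, -133.0]
```

View pics/d1.png

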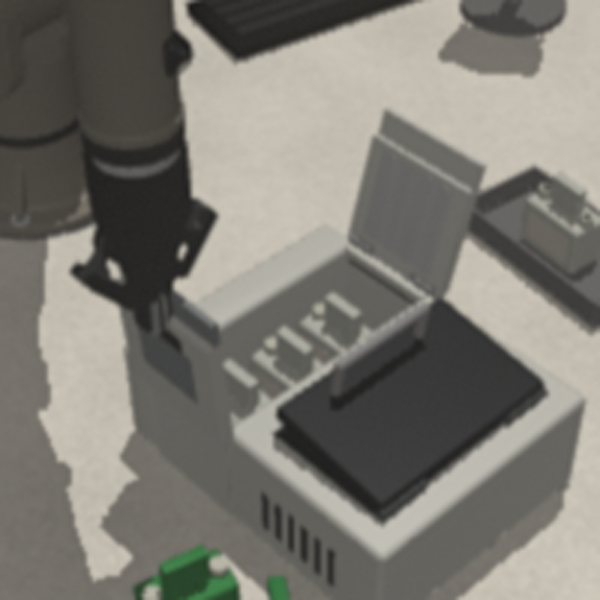

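The side view shows the rebated door nearly upright with the finger against its outer face, at crop (170,340). All three fresh packs stand in their lanes. I keep pushing the door over.

drive_tool(plan=[[[0,0,1.2,0,0,0,0],[0,0,2.4,0.2,0,0,0],[0,0,3.8,0.4,0,0,0],[0,0,5.1,0.8,0,0,0],[0,0,6.4,1.3,0,0,0]]])

```text
time: 38.8
tcp_pos: [480.4, -106.9, 383.2]
orientation: [[-0.999, -0.045, 0.006], [-0.045, 0.999, 0.002], [-0.006, 0.002, -1.0]]
contact_force: [-3.8, 6.2, 21.8]
grip_width: -0.2
grip_force: 10.7
```

drive_tool(plan=[[[0,0,1.2,0.6,0,0,0],[0,0,2.6,1.8,0,0,0],[0,0,3.9,3.1,0,0,0],[0,0,4.7,4.3,0,0,0],[0,0,4.7,4.3,0,0,0]]])

```text
time: 39.22
tcp_pos: [476.2, -57.8, 331.1]
orientation: [[-0.999, -0.049, -0.008], [-0.049, 0.999, -0.0], [0.008, 0.0, -1.0]]
contact_force: [-0.5, -0.1, -0.9]
grip_width: -0.0
grip_force: 0.0
```

```bash
python3 st.py; cat > rd.py <<'E'
from nav import *
p,d=snap("side");W=world("side",d);L=(W[...,:2]-B)@A;Z=W[...,2]
m=(abs(L[...,0])<56)&(Z>108)&(Z<262)&(abs(L[...,0])>22)
for y in range(-150,170,10):
    q=Z[m&(L[...,1]>y)&(L[...,1]<=y+10)]
    if len(q)>4:print((y+5,len(q),np.round(np.percentile(q,[10,50,90])).tolist()),end=' ')
E
python3 rd.py
```

```text
machine [  1.  -40.9] tip z 159.5 zax [-0.006 -0.002 -1.   ] F [0.  0.7 0.3] w 0.1 q [-0.33  0.24  0.5   1.82 -0.13  1.12  1.83]
(-125, 99, [112.0, 122.0, 128.0]) (-115, 90, [126.0, 129.0, 132.0]) (-105, 88, [130.0, 132.0, 135.0]) (-95, 92, [133.0, 136.0, 138.0]) (-85, 101, [136.0, 140.0, 143.0]) (-75, 86, [138.0, 142.0, 145.0]) (-65, 96, [143.0, 146.0, 149.0]) (-55, 95, [145.0, 149.0, 152.0]) (-45, 93, [149.0, 153.0, 156.0]) (-35, 59, [150.0, 155.0, 159.0]) (-25, 54, [126.0, 160.0, 163.0]) (-15, 26, [133.0, 156.0, 160.0]) (-5, 48, [141.0, 157.0, 160.0]) (5, 38, [114.0, 160.0, 163.0]) (25, 5, [111.0, 112.0, 114.0]) (45, 6, [110.0, 112.0, 114.0]) (55, 12, [110.0, 111.0, 114.0]) (65, 12, [111.0, 112.0, 115.0]) (75, 13, [111.0, 112.0, 115.0]) (85, 10, [110.0, 111.0, 113.0]) (95, 12, [109.0, 112.0, 115.0]) (105, 11, [110.0, 112.0, 115.0]) (115, 46, [109.0, 111.0, 115.0]) (125, 89, [110.0, 116.0, 121.0]) (135, 215, [121.0, 136.0, 151.0]) (145, 242, [153.0, 170.0, 185.0]) (155, 223, [188.0, 203.0, 216.0]) (165, 111, [216.0, 220.0, 230.0])
```

drive_tool(plan=[[[0,0,0.5,1,0,0,0],[0,0,0.8,2,0,0,0],[0,0,1,2.8,0,0,0],[0,0,1,3.4,0,0,0],[0,0,1,3.6,0,0,0]]])

```text
time: 39.78
tcp_pos: [475.8, -48.6, 299.0]
orientation: [[-0.999, -0.048, -0.006], [-0.048, 0.999, 0.002], [0.006, 0.002, -1.0]]
contact_force: [-10.8, 1.7, 34.8]
grip_width: -0.1
grip_force: 18.0
```

drive_tool(plan=[[[0,0,0,0,0,0,0],[0,0,0,0,0,0,0]]])

```text
time: 39.95
tcp_pos: [475.7, -48.6, 299.2]
orientation: [[-0.999, -0.048, -0.005], [-0.048, 0.999, 0.002], [0.005, 0.002, -1.0]]
contact_force: [-7.5, 2.5, 23.0]
grip_width: 0.1
grip_force: 11.7
```

```bash
python3 st.py; python3 rd.py
```

```text
machine [  0.8 -29.7] tip z 126.2 zax [-0.005  0.002 -1.   ] F [-7.7  1.9 23. ] w 0.2 q [-0.34  0.28  0.49  1.87 -0.15  1.04  1.83]
(-125, 101, [112.0, 119.0, 127.0]) (-115, 75, [124.0, 126.0, 128.0]) (-105, 74, [125.0, 127.0, 129.0]) (-95, 75, [124.0, 126.0, 128.0]) (-85, 70, [125.0, 127.0, 129.0]) (-75, 75, [124.0, 126.0, 128.0]) (-65, 70, [125.0, 127.0, 128.0]) (-55, 78, [124.0, 127.0, 258.0]) (-45, 77, [124.0, 127.0, 130.0]) (-35, 66, [124.0, 127.0, 131.0]) (-25, 46, [124.0, 126.0, 130.0]) (-15, 36, [124.0, 126.0, 128.0]) (-5, 16, [118.0, 123.0, 127.0]) (5, 32, [117.0, 118.0, 121.0]) (15, 23, [115.0, 118.0, 120.0]) (25, 5, [111.0, 113.0, 114.0]) (55, 5, [111.0, 111.0, 113.0]) (65, 5, [110.0, 112.0, 113.0]) (75, 8, [109.0, 111.0, 112.0]) (85, 9, [109.0, 111.0, 114.0]) (95, 10, [109.0, 111.0, 115.0]) (105, 12, [110.0, 113.0, 115.0]) (115, 39, [109.0, 112.0, 115.0]) (125, 96, [111.0, 116.0, 122.0]) (135, 210, [121.0, 136.0, 152.0]) (145, 239, [153.0, 170.0, 186.0]) (155, 219, [188.0, 203.0, 215.0]) (165, 119, [215.0, 220.0, 231.0])
```

drive_tool(plan=[[[0,0,0,-3,0,0,0],[0,0,0,-7,0,0,0],[0,0,0,-11,0,0,0],[0,0,0,-15,0,0,0],[0,0,0,-17,0,0,0]]])

```text
time: 40.52
tcp_pos: [477.0, -48.9, 470.4]
orientation: [[-0.999, -0.048, 0.001], [-0.048, 0.999, -0.0], [-0.001, -0.0, -1.0]]
contact_force: [1.2, 0.7, 0.3]
grip_width: 0.2
grip_force: 0.0
```

drive_tool(plan=[[[0,0,4,0,0,0,0],[0,0,8,0,0,0,0],[0,0,12,0,0,0,0],[0,0,16,0,0,0,0],[0,0,20,0,0,0,0]]])

```text
time: 40.93
tcp_pos: [466.3, 153.0, 465.2]
orientation: [[-0.999, -0.048, -0.007], [-0.048, 0.999, -0.001], [0.007, -0.0, -1.0]]
contact_force: [0.9, -1.4, 0.1]
grip_width: -0.1
grip_force: 0.0
```

drive_tool(plan=[[[0,0,3,0,0,0,0],[0,0,6.5,0,0,0,0],[0,0,6.5,0,0,0,0],[0,0,6.5,2,0,0,0],[0,0,6.5,2,0,0,0]]])

```text
time: 41.35
tcp_pos: [462.7, 216.6, 442.0]
orientation: [[-0.999, -0.05, -0.013], [-0.049, 0.999, -0.005], [0.013, -0.004, -1.0]]
contact_force: [-0.2, -1.4, -1.4]
grip_width: 0.1
grip_force: 0.0
```

```bash
python3 st.py; python3 doors.py
```

```text
machine [  1.2 234.8] tip z 271.8 zax [-0.009 -0.002 -1.   ] F [ 0.2 -0.9  0.2] w 0.2 q [-0.72  0.22  0.3   1.55 -0.07  1.4   1.21]
right 118 766 [-116.0, -72.0, -31.0]
right 130 306 [-110.0, -71.0, -31.0]
left 118 77 [66.0, 126.0, 130.0]
left 130 51 [129.0, 132.0, 135.0]
left 142 52 [134.0, 135.0, 138.0]
left 154 53 [137.0, 139.0, 142.0]
left 166 43 [141.0, 142.0, 145.0]
left 178 53 [144.0, 146.0, 147.0]
left 190 62 [146.0, 149.0, 152.0]
left 202 73 [151.0, 153.0, 162.0]
left 214 134 [156.0, 162.0, 167.0]
left 226 73 [166.0, 169.0, 175.0]
left 238 59 [170.0, 172.0, 175.0]
```

drive_tool(plan=[[[0,0,0,2,0,0,0],[0,0,0,4.5,0,0,0],[0,0,0,6.5,0,0,0],[0,0,0,6.5,0,0,0],[0,0,0,6.5,0,0,0]]])

```text
time: 41.92
tcp_pos: [463.6, 215.4, 381.3]
orientation: [[-0.999, -0.046, -0.006], [-0.046, 0.999, -0.001], [0.007, -0.001, -1.0]]
contact_force: [0.3, 0.3, 0.9]
grip_width: 0.2
grip_force: 0.0
```

drive_tool(plan=[[[0,0,-2.2,-0.3,0,0,0],[0,0,-4.4,-0.5,0,0,0],[0,0,-6.4,-0.7,0,0,0],[0,0,-8.4,-0.8,0,0,0],[0,0,-8.4,-0.8,0,0,0]]])

```text
time: 42.33
tcp_pos: [469.0, 128.1, 392.7]
orientation: [[-0.999, -0.04, 0.001], [-0.04, 0.999, 0.0], [-0.001, 0.0, -1.0]]
contact_force: [0.2, 0.1, 0.0]
grip_width: 0.0
grip_force: 0.0
```

```bash
python3 st.py; python3 rd.py
```

```text
machine [  1.9 150.8] tip z 218.1 zax [-0.002  0.001 -1.   ] F [-0.9  1.3  0.4] w 0.1 q [-0.61  0.19  0.35  1.71 -0.07  1.25  1.38]
(-125, 98, [113.0, 119.0, 127.0]) (-115, 75, [123.0, 126.0, 128.0]) (-105, 69, [124.0, 126.0, 128.0]) (-95, 78, [124.0, 126.0, 129.0]) (-85, 70, [124.0, 127.0, 128.0]) (-75, 69, [125.0, 127.0, 129.0]) (-65, 68, [124.0, 126.0, 127.0]) (-55, 74, [124.0, 126.0, 129.0]) (-45, 64, [125.0, 127.0, 129.0]) (-35, 67, [124.0, 126.0, 129.0]) (-25, 70, [124.0, 126.0, 129.0]) (-15, 61, [124.0, 126.0, 128.0]) (-5, 33, [118.0, 120.0, 126.0]) (5, 62, [115.0, 118.0, 120.0]) (15, 39, [116.0, 118.0, 120.0]) (25, 12, [110.0, 110.0, 114.0]) (35, 11, [109.0, 112.0, 113.0]) (45, 11, [110.0, 111.0, 113.0]) (55, 13, [109.0, 111.0, 113.0]) (65, 11, [109.0, 112.0, 113.0]) (75, 13, [108.0, 113.0, 115.0]) (85, 9, [108.0, 111.0, 113.0]) (95, 12, [109.0, 112.0, 113.0]) (105, 11, [109.0, 109.0, 113.0]) (115, 107, [111.0, 203.0, 222.0]) (125, 703, [119.0, 182.0, 240.0]) (135, 14, [123.0, 246.0, 248.0])
```

drive_tool(plan=[[[0,0,-1.2,0,0,0,0],[0,0,-2.4,0.2,0,0,0],[0,0,-3.8,0.4,0,0,0],[0,0,-5.1,0.8,0,0,0],[0,0,-6.4,1.3,0,0,0]]])

```text
time: 42.9
tcp_pos: [470.6, 67.8, 376.1]
orientation: [[-0.999, -0.048, -0.005], [-0.048, 0.999, 0.0], [0.005, 0.001, -1.0]]
contact_force: [0.3, 2.5, -0.0]
grip_width: -0.1
grip_force: 1.1
```

drive_tool(plan=[[[0,0,-1.2,0.6,0,0,0],[0,0,-2.6,1.8,0,0,0],[0,0,-3.9,3.1,0,0,0],[0,0,-4.7,4.3,0,0,0],[0,0,-4.7,4.3,0,0,0]]])

```text
time: 43.32
tcp_pos: [471.4, 18.2, 331.0]
orientation: [[-0.999, -0.043, -0.01], [-0.043, 0.999, -0.004], [0.011, -0.003, -1.0]]
contact_force: [-0.5, 0.1, 0.3]
grip_width: 0.1
grip_force: 0.0
```

```bash
python3 st.py; python3 rd.py
```

```text
machine [ 0.6 39.3] tip z 159.9 zax [-0.007 -0.002 -1.   ] F [-0.1  0.   0.7] w 0.1 q [-0.44  0.22  0.43  1.84 -0.1   1.11  1.64]
(-125, 95, [111.0, 119.0, 125.0]) (-115, 85, [123.0, 126.0, 128.0]) (-105, 74, [124.0, 126.0, 128.0]) (-95, 73, [124.0, 126.0, 128.0]) (-85, 73, [124.0, 126.0, 128.0]) (-75, 73, [125.0, 127.0, 129.0]) (-65, 67, [124.0, 126.0, 128.0]) (-55, 64, [124.0, 126.0, 128.0]) (-45, 67, [124.0, 126.0, 128.0]) (-35, 71, [124.0, 126.0, 128.0]) (-25, 66, [124.0, 127.0, 128.0]) (-15, 64, [125.0, 126.0, 128.0]) (-5, 31, [118.0, 121.0, 127.0]) (5, 135, [117.0, 160.0, 165.0]) (15, 80, [116.0, 160.0, 163.0]) (25, 69, [112.0, 158.0, 160.0]) (35, 53, [112.0, 155.0, 157.0]) (45, 55, [150.0, 152.0, 155.0]) (55, 34, [113.0, 149.0, 151.0]) (65, 29, [136.0, 147.0, 149.0]) (75, 23, [136.0, 144.0, 146.0]) (85, 32, [114.0, 141.0, 142.0]) (95, 32, [134.0, 137.0, 140.0]) (105, 34, [131.0, 134.0, 137.0]) (115, 39, [129.0, 131.0, 133.0]) (125, 40, [126.0, 128.0, 130.0]) (135, 9, [124.0, 125.0, 127.0])
```

drive_tool(plan=[[[0,0,-0.4,1,0,0,0],[0,0,-0.7,2,0,0,0],[0,0,-0.8,2.8,0,0,0],[0,0,-0.8,3.4,0,0,0],[0,0,-0.8,3.65,0,0,0]]])

```text
time: 43.88
tcp_pos: [472.9, 12.3, 299.0]
orientation: [[-0.999, -0.047, -0.006], [-0.047, 0.999, -0.001], [0.006, -0.0, -1.0]]
contact_force: [-10.1, -1.5, 34.8]
grip_width: -0.3
grip_force: 17.5
```

drive_tool(plan=[[[0,0,0,0,0,0,0],[0,0,0,0,0,0,0],[0,0,0,0,0,0,0]]])

```text
time: 44.13
tcp_pos: [472.7, 12.3, 299.2]
orientation: [[-0.999, -0.047, -0.005], [-0.047, 0.999, -0.0], [0.005, -0.0, -1.0]]
contact_force: [-5.5, -1.9, 20.4]
grip_width: 0.1
grip_force: 9.9
```

```bash
python3 st.py; python3 rd.py
```

```text
machine [ 0.7 31.3] tip z 126.2 zax [-0.005 -0.    -1.   ] F [-5.4 -1.7 20.7] w 0.0 q [-0.42  0.26  0.43  1.88 -0.12  1.03  1.68]
(-125, 96, [110.0, 119.0, 126.0]) (-115, 83, [123.0, 126.0, 128.0]) (-105, 73, [124.0, 126.0, 128.0]) (-95, 71, [125.0, 126.0, 128.0]) (-85, 70, [124.0, 126.0, 128.0]) (-75, 72, [125.0, 127.0, 129.0]) (-65, 74, [124.0, 127.0, 128.0]) (-55, 60, [125.0, 126.0, 129.0]) (-45, 70, [124.0, 127.0, 129.0]) (-35, 67, [124.0, 126.0, 129.0]) (-25, 73, [124.0, 126.0, 129.0]) (-15, 61, [125.0, 126.0, 128.0]) (-5, 68, [123.0, 126.0, 128.0]) (5, 75, [124.0, 126.0, 258.0]) (15, 68, [125.0, 127.0, 241.0]) (25, 70, [124.0, 126.0, 129.0]) (35, 55, [124.0, 126.0, 130.0]) (45, 33, [124.0, 127.0, 129.0]) (55, 29, [125.0, 126.0, 129.0]) (65, 35, [124.0, 126.0, 128.0]) (75, 32, [124.0, 126.0, 129.0]) (85, 34, [125.0, 127.0, 129.0]) (95, 34, [124.0, 126.0, 128.0]) (105, 30, [124.0, 126.0, 129.0]) (115, 40, [124.0, 126.0, 128.0]) (125, 40, [124.0, 126.0, 128.0])
```

drive_tool(plan=[[[0,0,0,-3,0,0,0],[0,0,0,-6,0,0,-0.12],[0.4,0,0,-10,0,0,-0.24],[0.4,0,0,-13,0,0,-0.36],[0.4,0,0,-13,0,0,-0.48]]])

```text
time: 44.7
tcp_pos: [475.1, 13.0, 432.7]
orientation: [[-0.861, -0.509, 0.006], [-0.509, 0.861, 0.001], [-0.006, -0.002, -1.0]]
contact_force: [1.1, -0.2, -0.2]
grip_width: 33.7
grip_force: 0.0
```

drive_tool(plan=[[[0.4,0,0,0,0,0,-0.12],[0.4,0,0,0,0,0,-0.24],[0.4,0,0,0,0,0,-0.36],[0.4,0,0,0,0,0,-0.48],[0.4,0,0,0,0,0,-0.6]]])

```text
time: 45.12
tcp_pos: [473.1, 13.4, 425.6]
orientation: [[-0.423, -0.906, -0.008], [-0.906, 0.423, -0.001], [0.004, 0.007, -1.0]]
contact_force: [0.3, 0.0, 1.2]
grip_width: 34.2
grip_force: 0.0
```

drive_tool(plan=[[[0.4,0,0,0,0,0,-0.12],[0.4,0,0,0,0,0,-0.24],[0.4,0,0,0,0,0,-0.36],[0.4,0,0,0,0,0,-0.49],[0.4,0,0,0,0,0,-0.49]]])

```text
time: 45.53
tcp_pos: [474.5, 14.7, 420.6]
orientation: [[-0.017, -1.0, -0.02], [-1.0, 0.017, -0.007], [0.007, 0.02, -1.0]]
contact_force: [0.8, -0.3, -0.1]
grip_width: 34.1
grip_force: 0.0
```

```bash
python3 st.py; python3 - <<'E'
from nav import *
p,d=snap("side");W=world("side",d);L=(W[...,:2]-B)@A;Z=W[...,2]
m=(L[...,0]>80)&(L[...,0]<125)&(abs(L[...,1])<45)&(Z>158)&(Z<175)
for z in(158,162,166,170):
    q=L[m&(Z>z)&(Z<=z+4)]
    if len(q):print(z,len(q),np.round(np.median(q,0),1),np.round(np.percentile(q,[5,95],axis=0)).tolist())
nav([(*bay(100,0),240,92.7),(*bay(100,0),164,92.7)],1)
E
python3 rd.py | tr ')' '\n' | sed -n '8p;20p'
```

```text
machine [ 2.4 32.4] tip z 247.7 zax [-0.02  -0.004 -1.   ] F [ 0.3 -0.1  0.7] w 33.9 q [ 0.01  0.16 -0.08  1.67  0.02  1.34  3.04]
170 1 [108.3  34.6] [[108.0, 35.0], [108.0, 35.0]]
[2.43, -9.99, 2.42] [0.019, -0.005, -0.07] rows 2.5 -> [573.4, -14.3, 240.0]
[-0.0, -0.0, 7.6] [0.0, -0.0, -0.0] rows 1.8 -> [573.4, -14.3, 164.0]
 (-55, 73, [124.0, 127.0, 129.0]
 (65, 58, [124.0, 126.0, 128.0]
```

drive_tool(plan=[[[0.4,0,0,0,0,0,0.12],[0.4,0,0,0,0,0,0.24],[0.4,0,0,0,0,0,0.36],[0.4,0,0,0,0,0,0.48],[0.4,0,0,0,0,0,0.6]]])

```text
time: 46.15
tcp_pos: [474.8, 13.3, 421.8]
orientation: [[-0.588, -0.809, -0.017], [-0.809, 0.588, -0.007], [0.016, 0.01, -1.0]]
contact_force: [0.2, -0.8, 0.4]
grip_width: 34.2
grip_force: 0.0
```

drive_tool(plan=[[[0.4,0,0,0,0,0,0.12],[0.4,0,0,0,0,0,0.24],[0.4,0,0,0,0,0,0.36],[0.4,0,0,0,0,0,0.48],[0.4,0,0,0,0,0,0.6]]])

```text
time: 46.57
tcp_pos: [474.8, 13.4, 421.9]
orientation: [[-0.942, -0.336, -0.017], [-0.336, 0.942, -0.007], [0.019, -0.001, -1.0]]
contact_force: [0.5, -0.6, -0.0]
grip_width: 34.0
grip_force: 0.0
```

drive_tool(plan=[[[0.4,0,0,0,0,0,0.12],[0.4,0,0,0,0,0,0.24],[0.4,0,0,0,0,0,0.36],[0.4,0,0,0,0,0,0.48],[0.4,0,0,0,0,0,0.6]]])

```text
time: 46.98
tcp_pos: [474.8, 13.4, 421.9]
orientation: [[-0.967, 0.254, -0.017], [0.254, 0.967, -0.007], [0.015, -0.011, -1.0]]
contact_force: [0.3, 0.6, -0.0]
grip_width: 33.9
grip_force: 0.0
```

drive_tool(plan=[[[0.4,0,0,0,0,0,0.12],[0.4,0,0,0,0,0,0.24],[0.4,0,0,0,0,0,0.36],[0.4,0,0,0,0,0,0.48],[0.4,0,0,0,0,0,0.6]]])

```text
time: 47.4
tcp_pos: [474.7, 13.4, 421.9]
orientation: [[-0.655, 0.756, -0.017], [0.756, 0.655, -0.007], [0.006, -0.017, -1.0]]
contact_force: [0.6, 0.7, -0.1]
grip_width: 34.5
grip_force: 0.0
```

drive_tool(plan=[[[0.4,0,0,0,0,0,0.12],[0.4,0,0,0,0,0,0.24],[0.4,0,0,0,0,0,0.36],[0.4,0,0,0,0,0,0.48],[0.4,0,0,0,0,0,0.6]]])

```text
time: 47.82
tcp_pos: [474.7, 13.4, 422.0]
orientation: [[-0.113, 0.993, -0.017], [0.994, 0.113, -0.007], [-0.005, -0.018, -1.0]]
contact_force: [-0.1, -0.7, 0.1]
grip_width: 34.1
grip_force: 0.0
```

```bash
python3 st.py; python3 - <<'E'
from nav import *
for n in("top","side"):
    p,d=snap(n);W=world(n,d);L=(W[...,:2]-B)@A;Z=W[...,2]
    m=(L[...,0]>75)&(L[...,0]<130)&(abs(L[...,1])<40)&(Z>155)&(Z<176);q=L[m]
    print(n,len(q),np.round(np.median(q,0),1),np.round(np.percentile(q,[10,90],axis=0)).tolist(),np.percentile(Z[m],[10,50,90]) if len(q) else '')
nav([(*bay(100,0),240,-87.3),(*bay(100,0),164,-87.3)],1)
E
```

```text
machine [ 2.8 32.4] tip z 249.0 zax [-0.017 -0.007 -1.   ] F [ 0.  -0.2  0.6] w 33.9 q [-0.24  0.15  0.2   1.67 -0.02  1.34  0.08]
top 5 [ 94.5 -17.9] [[88.0, -32.0], [109.0, -13.0]] [155.66493582 156.89521812 168.05953146]
  return _methods._mean(a, axis=axis, dtype=dtype,
  ret = um.true_divide(
Traceback (most recent call last):
IndexError: index -1 is out of bounds for axis 0 with size 0
```

```bash
python3 - <<'E'
from nav import *
def rep(W,t):
    L=(W[...,:2]-B)@A;Z=W[...,2]
    for x in range(70,215,12):
        m=(L[...,0]>x)&(L[...,0]<=x+12)&(abs(L[...,1])<95)
        z=Z[m&(Z>100)&(Z<330)]
        print(t,x+6,len(z),np.round(np.percentile(z,[5,25,50,75,95])).tolist() if len(z)>3 else '')
z=np.load('side0.npz');rep(z['W'],'s0')
p,d=snap("side");rep(world("side",d),'now')
E
```

```text
s0 76 15 [112.0, 112.0, 113.0, 114.0, 114.0]
s0 88 135 [112.0, 145.0, 146.0, 148.0, 150.0]
s0 100 279 [140.0, 145.0, 146.0, 148.0, 181.0]
s0 112 473 [141.0, 144.0, 146.0, 178.0, 184.0]
s0 124 290 [136.0, 141.0, 142.0, 143.0, 145.0]
s0 136 306 [136.0, 139.0, 141.0, 142.0, 144.0]
s0 148 301 [134.0, 138.0, 139.0, 140.0, 142.0]
s0 160 307 [133.0, 136.0, 137.0, 138.0, 140.0]
s0 172 305 [132.0, 134.0, 135.0, 136.0, 138.0]
s0 184 318 [130.0, 132.0, 133.0, 135.0, 137.0]
s0 196 314 [128.0, 131.0, 132.0, 133.0, 135.0]
s0 208 522 [110.0, 113.0, 119.0, 127.0, 132.0]
s0 220 291 [109.0, 111.0, 112.0, 114.0, 115.0]
now 76 15 [109.0, 110.0, 112.0, 113.0, 114.0]
now 88 122 [113.0, 145.0, 146.0, 148.0, 150.0]
now 100 296 [116.0, 145.0, 146.0, 148.0, 182.0]
now 112 463 [141.0, 143.0, 146.0, 179.0, 185.0]
now 124 304 [138.0, 141.0, 142.0, 144.0, 145.0]
now 136 299 [136.0, 139.0, 140.0, 142.0, 144.0]
now 148 292 [135.0, 137.0, 139.0, 140.0, 142.0]
now 160 306 [133.0, 136.0, 137.0, 138.0, 140.0]
now 172 304 [132.0, 134.0, 135.0, 136.0, 138.0]
now 184 318 [130.0, 132.0, 133.0, 135.0, 136.0]
now 196 316 [127.0, 130.0, 131.0, 133.0, 134.0]
now 208 512 [110.0, 113.0, 119.0, 127.0, 131.0]
now 220 294 [109.0, 111.0, 113.0, 113.0, 115.0]
```

```bash
python3 - <<'E'
from nav import *
nav([(*bay(109,0),245,-87.3),(*bay(109,0),181,-87.3)],1)
E
```

```text
[-4.04, 10.38, 2.03] [-0.017, 0.005, 0.076] rows 2.7 -> [582.4, -13.8, 245.0]
[-0.0, 0.0, 6.4] [-0.0, 0.0, 0.0] rows 1.5 -> [582.4, -13.9, 181.0]
```

drive_tool(plan=[[[0.4,-1.3,3.4,0.5,-0.017,0.005,0.076],[0.4,-2.7,7,1.5,-0.017,0.005,0.076],[0.4,-4,10.4,2,-0.017,0.005,0.076],[0.4,-4,10.4,2,-0.017,0.005,0.076],[0.4,-4,10.4,2,-0.017,0.005,0.076]]])

```text
time: 48.48
tcp_pos: [583.5, -14.5, 397.9]
orientation: [[-0.044, 0.999, -0.005], [0.999, 0.044, -0.001], [-0.001, -0.005, -1.0]]
contact_force: [-0.4, 0.9, 0.4]
grip_width: 34.1
grip_force: 0.0
```

```bash
python3 st.py; python3 - <<'E'
from nav import *
nav([(*bay(109,0),180,-87.3)],1)
E
```

```text
machine [108.7   0.2] tip z 227.3 zax [-0.001  0.    -1.   ] F [-0.1 -0.2  0.1] w 34.3 q [-0.17  0.38  0.23  1.43 -0.09  1.34  0.11]
[-0.02, 0.04, 6.53] [-0.001, -0.0, -0.002] rows 1.6 -> [582.4, -13.9, 180.0]
```

drive_tool(plan=[[[0.4,0,0,2,0,0,0],[0.4,0,0,4,0,0,0],[0.4,0,0,6,0,0,0],[0.4,0,0,6.5,0,0,0],[0.4,0,0,6.5,0,0,0]]])

```text
time: 49.0
tcp_pos: [581.0, -13.3, 334.9]
orientation: [[-0.046, 0.999, -0.003], [0.999, 0.046, 0.001], [0.001, -0.003, -1.0]]
contact_force: [0.1, 0.5, 0.6]
grip_width: 34.1
grip_force: 0.0
```

drive_tool(plan=[[[0,0,0,0,0,0,0],[0,0,0,0,0,0,0],[0,0,0,0,0,0,0],[0,0,0,0,0,0,0],[0,0,0,0,0,0,0]]], squeeze=60)

```text
time: 49.42
tcp_pos: [581.1, -13.9, 337.2]
orientation: [[-0.045, 0.999, -0.004], [0.999, 0.045, 0.001], [0.001, -0.003, -1.0]]
contact_force: [-6.8, 0.1, 5.1]
grip_width: 8.1
grip_force: 58.5
```

```bash
python3 st.py
```

```text
machine [107.8  -0. ] tip z 164.2 zax [-0.003  0.001 -1.   ] F [-6.3 -1.5  4.9] w 8.0 q [-0.16  0.42  0.22  1.53 -0.1   1.2   0.12]
```

drive_tool(plan=[[[0,0,0.7,-0.9,0,0,0],[0,0,1.4,-1.65,0,0,0],[0,0,2.1,-2.3,0,0,0],[0,0,2.9,-3.0,0,0,0],[0,0,3.8,-3.5,0,0,0]]])

```text
time: 49.93
tcp_pos: [615.6, -12.5, 370.4]
orientation: [[-0.044, 0.999, -0.02], [0.999, 0.044, 0.001], [0.002, -0.02, -1.0]]
contact_force: [-19.0, -0.3, 12.1]
grip_width: 8.0
grip_force: 59.1
```

```bash
python3 st.py
```

```text
machine [143.7  -0.2] tip z 199.2 zax [-0.014  0.001 -1.   ] F [-14.2   0.3   9.9] w 7.5 q [-0.15  0.48  0.22  1.36 -0.1   1.33  0.12]
```

drive_tool(plan=[[[0,0,0.9,-0.5,0,0,0],[0,0,1.8,-0.85,0,0,0],[0,0,2.8,-1.15,0,0,0],[0,0,3.8,-1.4,0,0,0],[0,0,4.9,-1.5,0,0,0]]])

```text
time: 50.45
tcp_pos: [667.4, -10.1, 389.9]
orientation: [[-0.045, 0.999, -0.004], [0.999, 0.045, 0.001], [0.001, -0.004, -1.0]]
contact_force: [-8.7, 0.2, 10.5]
grip_width: 7.3
grip_force: 61.7
```

drive_tool(plan=[[[0,0,0,0,0,0,0],[0,0,0,0,0,0,0]]])

```text
time: 50.62
tcp_pos: [669.1, -10.0, 390.0]
orientation: [[-0.045, 0.999, 0.002], [0.999, 0.045, 0.001], [0.001, 0.002, -1.0]]
contact_force: [-4.9, 0.1, 9.3]
grip_width: 7.9
grip_force: 61.7
```

```bash
python3 st.py; cat > disp.py <<'E'
from nav import *
p,d=snap("side");W=world("side",d);L=(W[...,:2]-B)@A;Z=W[...,2]
m=(L[...,0]>130)&(L[...,0]<235)&(abs(L[...,1])>62)&(abs(L[...,1])<96)&(Z>132)&(Z<225)
h=Z[m];x=L[...,0][m]
for _ in range(8):
    c=np.polyfit(h,x,1);r=x-np.polyval(c,h);k=abs(r)<max(3,2*np.median(abs(r)));x,h=x[k],h[k]
print('display angle',np.arctan2(1,-c[0]),'x at z=114: %.1f'%np.polyval(c,114),len(x))
E
python3 disp.py
```

```text
machine [195.7  -0.2] tip z 217.0 zax [ 0.003  0.001 -1.   ] F [-5.   0.4  8.9] w 7.6 q [-0.14  0.57  0.22  1.17 -0.12  1.41  0.11]
display angle 1.057203303545868 x at z=114: 222.7 662
```

drive_tool(plan=[[[0.21,0,0,0,0,0,0],[0.21,0,0,0,0,0,0],[0.21,0,0,0,0,0,0],[0.21,0,0,-1.5,0,0,0],[0.21,0,0,-3.5,0,0,0]]])

```text
time: 51.18
tcp_pos: [669.0, -9.9, 418.1]
orientation: [[-0.045, 0.999, -0.006], [0.999, 0.045, 0.0], [0.001, -0.006, -1.0]]
contact_force: [-0.8, -0.8, -0.5]
grip_width: 17.4
grip_force: 0.0
```

drive_tool(plan=[[[0.21,0,0,-3,0,0,0],[0.21,0,0,-6,0,0,0],[0.21,0,0,-8,0,0,0],[0.21,0,0,-8,0,0,0],[0.21,0,0,-8,0,0,0]]])

```text
time: 51.6
tcp_pos: [669.7, -10.3, 501.8]
orientation: [[-0.045, 0.999, 0.003], [0.999, 0.045, -0.0], [-0.0, 0.003, -1.0]]
contact_force: [-0.3, 0.3, -1.2]
grip_width: 18.1
grip_force: 0.0
```

```bash
python3 st.py; python3 disp.py; python3 rd.py; python3 - <<'E'
from look import *
p,_=snap("side");cv2.imwrite('pics/end.png',cv2.cvtColor(cv2.resize(p[60:310,150:470],None,fx=2.4,fy=2.4,interpolation=cv2.INTER_CUBIC),cv2.COLOR_RGB2BGR))
E
```

```text
machine [196.2  -0.3] tip z 325.8 zax [-0.003  0.    -1.   ] F [-0.8  0.1 -0.1] w 18.3 q [-0.12  0.57  0.23  0.91 -0.13  1.67  0.1 ]
display angle 1.059359300296369 x at z=114: 222.5 776
(-125, 100, [114.0, 119.0, 127.0]) (-115, 75, [124.0, 127.0, 128.0]) (-105, 68, [124.0, 126.0, 128.0]) (-95, 77, [124.0, 127.0, 129.0]) (-85, 73, [124.0, 127.0, 128.0]) (-75, 71, [125.0, 127.0, 129.0]) (-65, 65, [124.0, 126.0, 128.0]) (-55, 73, [124.0, 126.0, 128.0]) (-45, 74, [124.0, 126.0, 128.0]) (-35, 64, [125.0, 127.0, 128.0]) (-25, 72, [124.0, 127.0, 129.0]) (-15, 63, [124.0, 126.0, 128.0]) (-5, 73, [123.0, 126.0, 128.0]) (5, 59, [126.0, 127.0, 129.0]) (15, 62, [125.0, 127.0, 128.0]) (25, 58, [124.0, 126.0, 129.0]) (35, 67, [124.0, 127.0, 129.0]) (45, 63, [124.0, 127.0, 129.0]) (55, 66, [125.0, 126.0, 129.0]) (65, 60, [124.0, 126.0, 129.0]) (75, 60, [124.0, 126.0, 129.0]) (85, 59, [125.0, 127.0, 129.0]) (95, 56, [125.0, 126.0, 128.0]) (105, 56, [124.0, 126.0, 128.0]) (115, 55, [124.0, 126.0, 128.0]) (125, 51, [124.0, 126.0, 128.0]) bench
([596.7, -240.7, 90.5], 598.3, -239.4, 78, 46, 77.7, 276)
([510.0, -460.4, 90.2], 507.9, -461.7, 78, 46, 8.5, 288)
([381.6, -483.3, 89.3], 390.0, -479.6, 36, 66, -88.3, 190)
bay
tray
([478.0, 346.5, 96.2], 478.9, 348.6, 46, 79, -4.7, 294)
```

View pics/end.png

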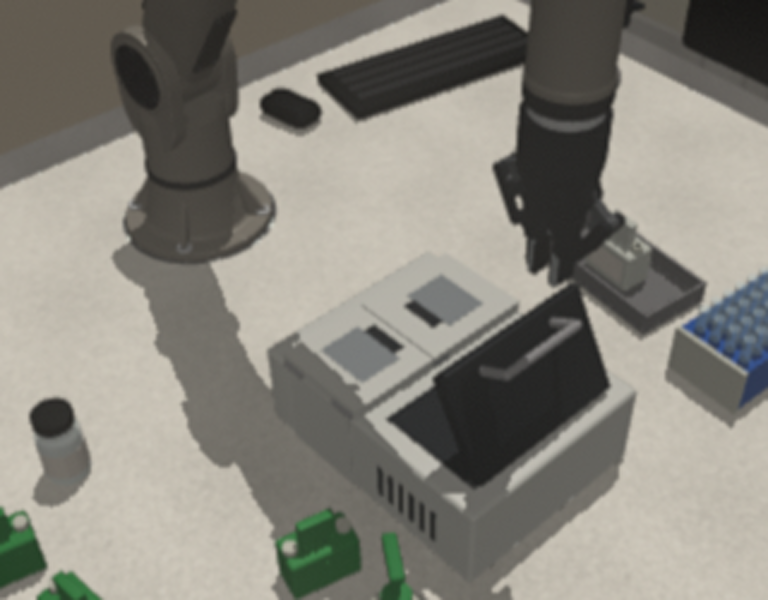

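The final view shows both doors shut flat at crop (400,320) and the display raised to about 1.06 rad at crop (520,390). The spent pack is upright in the tray at crop (620,255), and the gripper is clear of everything. I'm handing in the job.

```bash
python3 -c "
from rig import *
print(finish_job())"
```

```text
the job is handed in; nothing more can be done
None
```

The job is handed in, and no verdict came back: by my last camera checks the one spent pack stands in the tray, the three fresh packs stand one to a lane, both doors are shut with the rebated one first, and the display is at about 1.06 rad; one fresh pack caught the bay's rear rim and tilted on its first insertion, and was straightened and reseated.

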